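# Set the height gate to its setting bar and hold the screw

### The arm

A 7-joint arm with a two-finger parallel gripper is mounted at the origin on the work surface. World frame = base frame: x ahead of the robot, y to its left, z up, the work surface at z = 0. Lengths are in m, angles in rad, forces in N, time in s.
With the tool pointing down it reaches from about 0.35 to 0.9 m from the base axis. Payload 7.2 kg.
Tool frame: the origin (TCP) lies midway between the tips of the shut fingers; the grasp point (between the pads) lies hold_point_z behind it (hold_point_z is the distance from the TCP to the grasp point, in m); x points along the fingers, z is the direction in which the jaws open and shut, and the axes are right-handed (so a half turn about x gives the same grasp; the last joint's range is limited). The gripper opens to 85 mm and grips with 20 to 120 N. Pads are 22 mm wide; open, the fingers measure 114 mm over their backs; the gripper's body (76 mm by 85 mm) begins 54 mm behind the grasp point. The pads swing forward as they close: fully open they stand 13 mm farther back than shut.
Start: joints at [1.085, 0.411, -0.013, 1.596, 0.006, 1.134, -0.082], TCP at [0.254, -0.571, 0.231] pointing down, gripper open.
Joint ranges: [-2.95, 2.95], [-0.29, 1.99], [-1.47, 1.44], [0.14, 2.54], [-1.03, 4.17], [0.13, 1.85], [-2.86, 2.86]. Speed limits (rad/s): [2.39, 2.39, 3.01, 3.01, 3.14, 3.14, 3.14].

### API

Orientations are given as a unit quaternion [w, x, y, z].
In Python, from cell import get_obs, camera, job_done, hold_point_z gives the robot as it stands.
- The arm moves only by the tool move_arm, never from a script. Its argument "motion" is one flat list of numbers, 7 for each row, row after row: the opening, from 0 (shut) to 1 (fully open), then the shift along the tool's x, y, z in m, then the turn, a rotation vector about the tool's x, y, z in rad. A call has exactly 5 rows; each row shifts and turns the commanded pose from where the row before left it, along the tool's axes as they then stand; what a row does not reach is not made up. A row lasts 1/10 s, in which the tool goes at most 50 mm and 8.59 degrees, less where a joint would pass 70% of its speed; a pose out of reach is approached as far as the arm can. A call with a gripper value outside its range is refused whole. The fingers move at their own pace and stop on an object; "force" is the grip in N (left out, the last holds). Time passes only in rows, so rows that do not move let the fingers close, or fill a call up. It gives the time, the measured TCP pose, the force and the opening at its end, in the units of the state.
- get_obs(): the state, without advancing time (a new reading comes with each control period).
- camera(name): name is "scene" or "side" or "wrist"; returns a dict with "color" (400x640x3 uint8, red, green, blue), "vfov" (degrees; the focal length in pixels is half the picture's height over the tangent of half this angle, whatever the lens; pixels are square), "cx", "cy" (the principal point, pixels), "origin" and "attitude" of the camera in the world. Camera axes: x right, y down, z forward; pixel columns grow to the right and rows downward; lengths in m; the calibration is good to about 2 mm. A picture is of the moment at which its call begins. There is no depth.
- job_done(): hands the job in, once; it reports no verdict.
The state is a dict: "time_s": time; "qpos": joint angles; "dq": joint speeds; "effort": joint torques, N m; "position": TCP position; "ee_rot": TCP orientation; "contact_force": force on the tool from outside, world axes, zero at the start; "ft_torque": the same for the moment, N m; "opening": finger opening in m.
Only numpy, scipy, OpenCV 4.12 (cv2) and the standard library are available. Lean on these libraries where they do the work, as an engineer would, in place of code of your own. Each camera call takes 0.05 s, during which the arm holds its last target.

### The job

Set the height gate to the taller of the two loose setting bars: slide that bar into the gate's channel all the way to the end stop, let go of it and leave it there, and turn the thumbscrew clockwise until its foot seats on the bar. Then back the screw off a quarter turn and finish while still gripping its head, holding it still at that setting so that it cannot creep while a colleague tightens the jam nut. Leave the low bar, the spanner and the rubber stamp where they lie.

Things in the scene. Friction and masses are not known exactly. Their poses are not given: they have to be found in the camera images.
- gate: Fixed height gate: dark steel slab 110 mm (x) by y = -50 to +98 mm, 12 mm thick (3 mm bevel at the mouth), with a channel along y on it and an aluminium bridge over it. Origin on the bench under the screw's axis, z up. Bridge over y = -15 to +15 mm: posts at x = +-34 to +-50 mm, beam 54 to 72 mm above the bench. End stop: steel block, face at y = -25 mm. The channel's mouth is at +y.
- gate_mouth (a point): Middle of the channel's mouth, on its floor: gate frame x = 0, y = +62, z = 12 mm. The channel is 23 mm wide between steel rails 8 mm high, 10 mm thick, from y = -25 to +45 mm; from there they flare out to a mouth about 38 mm wide. Axes as the gate's.
- gate_home (a point): Where the tall bar's centre lies when fully home (in the channel, on the slab, inner end against the end stop): gate frame x = 0, y = +45, z = 26 mm; axes as the gate's. The bar then reaches from y = -25 to +115 mm; its outer end juts out beyond the rails (57 mm) and the slab (17 mm).
- thumbscrew (a joint): Screw angle in rad, backed off from its seat: 0 = seated (foot hard down on the home tall bar, where it stops firmly), growing counter-clockwise from above (screw rises), limit 4.4. Clockwise from above lowers it. A quarter turn off the seat is 1.57. Starts 2.0 to 3.1. Rises 1.27 mm per rad; touches the bar about 0.24 rad before it stops. Self-locking, turns with about 0.08 N m.
- head (a point): Centre of the thumbscrew's head, on the screw axis: round knurled steel head, 40 mm diameter, 20 mm high (10 mm above and below this point), a black index line on top; turns and rises with the screw (108 mm above the bench when seated). Free above. Below it a 12 mm shank and a loose hex jam nut, 24 mm across flats, turning along, its top 22 mm below this point; the bridge's top 36 mm below.
- tall_bar_centre (a point): Centre (half-way up) of the taller setting bar: plain loose aluminium bar 20 mm wide (x), 140 mm long (y), 28 mm high (z), about 0.2 kg; its ends are alike. It lies flat on the bench, left of the gate, its length roughly along the world's y.
- low_bar_centre (a point): Centre (half-way up) of the low setting bar: the same but only 16 mm high. Leave it alone.
- spanner: Steel spanner, 200 mm long (x), 38 mm wide at its jaws, 8 mm thick, lying on the bench beyond the gate; origin at the middle of its length, on its underside. Leave it alone.
- stamp: Self-inking rubber stamp, black and grey, 44 x 30 mm (x, y) and 68 mm high, standing on the bench; origin at the centre of its underside. Leave it alone.
Mind the look-alikes: they are no part of the job. Leave any turquoise look-alike of the part that bears tall_bar_centre alone. Several things have the shape of the gate; the one meant has the colours described above.

How it is judged:
By the outcome, as a careful person would: the job done as asked, in the order asked, and still so for the second after the job is handed in, while the arm keeps its last pose, push and grip.
It also fails if it takes over 67 s, if anything falls off the work surface, if the arm or the gripper's body presses on something with over 40 N, if the wrist force passes 120 N, or if a joint passes its speed limit or range.

## Working session

There is one attempt and no reset: what is moved stays moved. The work goes in short steps, Python scripts to look and compute and a tool call to move; the robot and the scene stay as the last step left them, time stands still between calls to the robot, and variables do not carry over. Pictures are saved under pics/ and viewed, and the job is handed in when it is done.

Besides the shell and the picture viewer there is one more tool, called as name(argument=value, ...) on one line, values as JSON. move_arm: Moves the arm, as the interface text tells. Its arguments: {"type":"object","properties":{"motion":{"type":"array","items":{"type":"number"}},"force":{"type":"number"}},"required":["motion"]}

```bash
ls; mkdir -p pics; python3 - <<'E'
from cell import get_obs,camera,hold_point_z
import cv2
print(get_obs(),hold_point_z)
for n in("scene","side","wrist"):
    c=camera(n);print(n,{k:v for k,v in c.items() if k!='color'})
    cv2.imwrite(f'pics/{n}0.png',c['color'][:,:,::-1])
E
```

```text
pics
{'time_s': 0.0, 'qpos': array([ 1.0848347 ,  0.41191934, -0.01272458,  1.59704242,  0.00559304,
        1.13430764, -0.08222492]), 'dq': array([ 1.03569511e-03,  4.56121345e-04, -7.94130438e-04, -1.27755924e-03,
       -7.01166760e-05, -6.82217728e-04, -1.05530414e-03]), 'effort': array([-1.72491928e-04, -6.00621271e+01,  6.82160519e-01, -2.99416620e+01,
        1.38182196e-02,  1.04458979e-02,  1.28989819e-05]), 'position': array([ 0.2533401 , -0.57080627,  0.23044156]), 'ee_rot': array([ 0.59231003,  0.3857311 ,  0.59332154, -0.38516217]), 'contact_force': array([ 0.4521813 ,  0.81215051, -0.11044177]), 'ft_torque': array([-0.01012551, -0.02624562,  0.01627978]), 'opening': 0.08556109037390087} 0.0187
scene {'vfov': 45.06561325713649, 'cx': 325.258892125338, 'cy': 200.87906571625862, 'origin': array([1.26512792, 0.60255387, 1.17311053]), 'attitude': array([-0.1435039 ,  0.41317764,  0.84632572, -0.30401257])}
side {'vfov': 50.62125524505472, 'cx': 313.9269251013004, 'cy': 201.35923363836287, 'origin': array([0.05129403, 0.56313077, 0.76840202]), 'attitude': array([ 0.14930542, -0.32478735,  0.85913039, -0.36621856])}
wrist {'vfov': 61.33895349487694, 'cx': 320.4456349474538, 'cy': 199.27733916746507, 'origin': array([ 0.32786737, -0.53677445,  0.37327135]), 'attitude': array([ 0.13305005,  0.82753243, -0.53847548, -0.08678661])}
```

View pics/scene0.png

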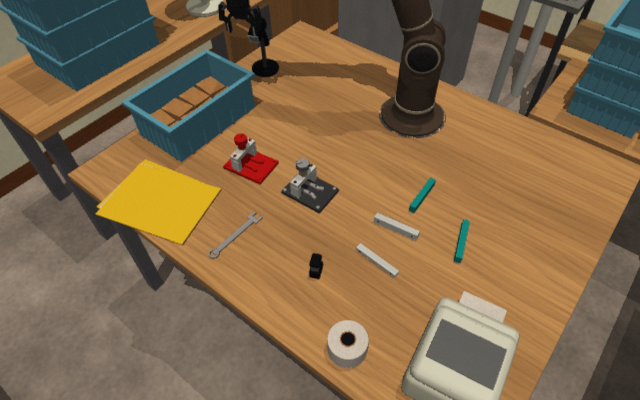

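View pics/side0.png

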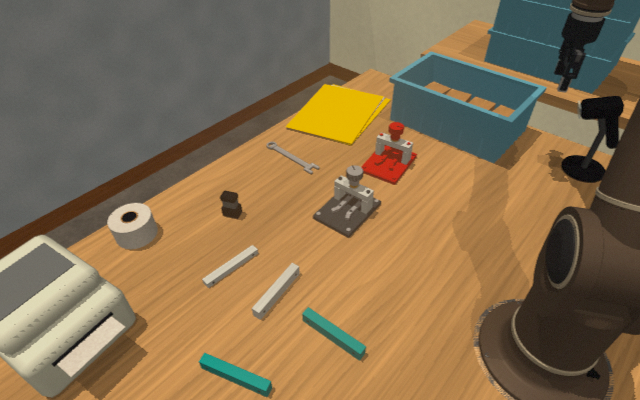

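View pics/wrist0.png

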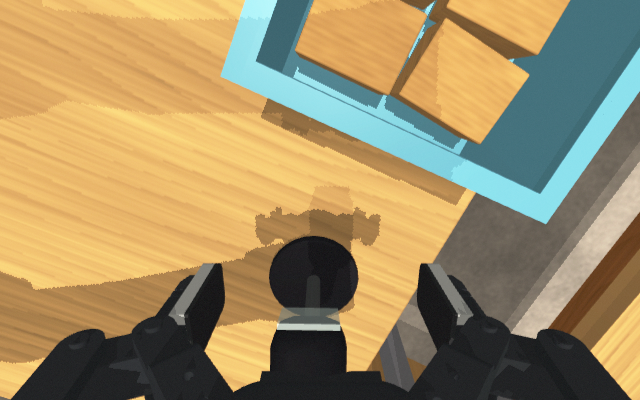

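```bash
cat > h.py <<'E'
import numpy as np,cv2
from scipy.spatial.transform import Rotation as R
from cell import get_obs,camera,hold_point_z
def rot(q): return R.from_quat([q[1],q[2],q[3],q[0]])
class Cam:
    def __init__(s,n,save=None):
        c=camera(n); s.im=c['color'][:,:,::-1].copy(); s.f=200/np.tan(np.radians(c['vfov']/2))
        s.c=np.array([c['cx'],c['cy']]); s.o=np.array(c['origin']); s.R=rot(c['attitude']).as_matrix()
        if save: cv2.imwrite('pics/%s.png'%save,s.im)
    def ray(s,p):
        p=np.atleast_2d(np.asarray(p,float)); d=np.c_[(p-s.c)/s.f,np.ones(len(p))]@s.R.T
        return d/np.linalg.norm(d,axis=1)[:,None]
    def plane(s,p,z):
        d=s.ray(p); return s.o+d*((z-s.o[2])/d[:,2])[:,None]
    def proj(s,P):
        q=(np.atleast_2d(P)-s.o)@s.R; return q[:,:2]/q[:,2:]*s.f+s.c
    def crop(s,x0,y0,x1,y1,k,name):
        cv2.imwrite('pics/%s.png'%name,cv2.resize(s.im[y0:y1,x0:x1],None,fx=k,fy=k,interpolation=cv2.INTER_CUBIC))
def tri(a,pa,b,pb):
    da,db=a.ray(pa)[0],b.ray(pb)[0]
    t=np.linalg.lstsq(np.c_[da,-db],b.o-a.o,rcond=None)[0]
    A=a.o+da*t[0];B=b.o+db*t[1]; return (A+B)/2,np.linalg.norm(A-B)
E
python3 - <<'E'
from h import *
s=Cam('scene');d=Cam('side')
print(s.proj([[0,0,0]]),d.proj([[0,0,0]]))
s.crop(270,140,430,290,5,'sc1'); d.crop(190,150,390,300,4,'sd1')
E
```

```text
[[411.47016422 114.60953774]] [[539.69431348 353.03417626]]
```

View pics/sc1.png

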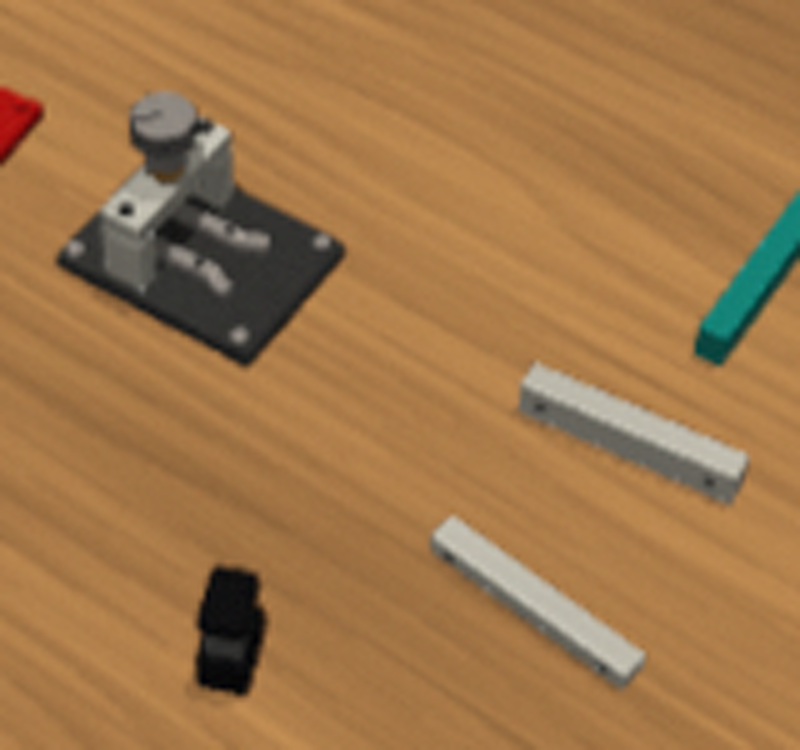

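View pics/sd1.png

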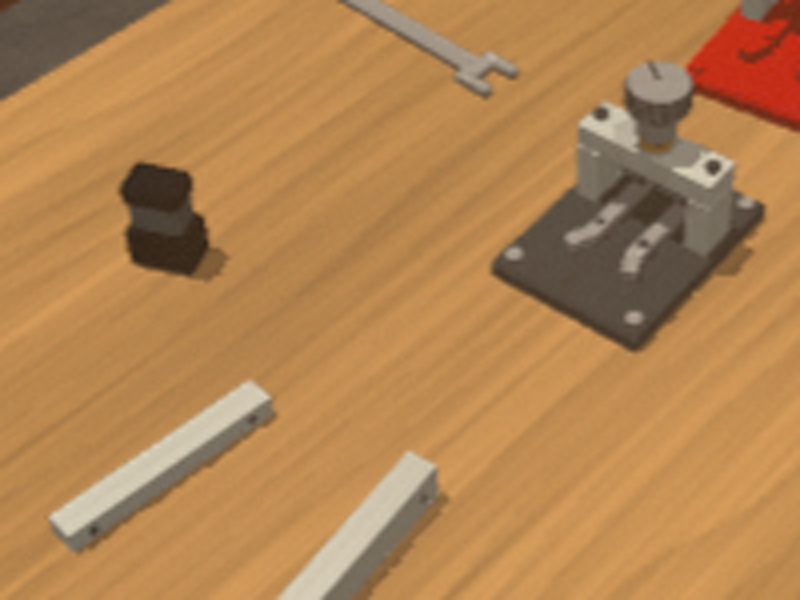

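```bash
cat > m.py <<'E'
from h import *
s=Cam('scene');d=Cam('side')
def comp(mask,p):
    n,l=cv2.connectedComponents(mask.astype(np.uint8)); 
    return (l==l[p[1],p[0]]) if l[p[1],p[0]] else None
for c,p,q in((s,(397,224),(378,258)),(d,(276,286),(230,263))):
    g=c.im.astype(int); print(g[p[1],p[0]])
    hsv=cv2.cvtColor(c.im,cv2.COLOR_BGR2HSV)
    for pp,z in((p,.028),(q,.016)):
        v0=hsv[pp[1],pp[0],2]
        m=comp((hsv[...,1]<60)&(hsv[...,2]>v0-22),pp)
        ys,xs=np.nonzero(m); P=c.plane(np.c_[xs,ys],z)[:,:2]
        r=cv2.minAreaRect((P*1000).astype(np.float32)); print(z,len(xs),r)
# slab
for c,p in((s,(320,205)),(d,(345,228))):
    hsv=cv2.cvtColor(c.im,cv2.COLOR_BGR2HSV); print('slab',hsv[p[1],p[0]],c.im[p[1],p[0]])
E
python3 m.py
```

```text
[172 186 188]
0.028 232 ((473.150634765625, 235.34512329101562), (18.491222381591797, 136.59352111816406), 8.026008605957031)
0.016 270 ((601.8871459960938, 254.37823486328125), (135.9249267578125, 18.54195213317871), 86.03678894042969)
[175 197 208]
0.028 462 ((471.5506591796875, 235.54299926757812), (18.040328979492188, 137.32208251953125), 8.155351638793945)
0.016 398 ((600.1863403320312, 254.65472412109375), (138.72528076171875, 18.45298194885254), 85.84748077392578)
slab [15 10 52] [50 51 52]
slab [17 78 88] [61 76 88]
```

```bash
cat > m2.py <<'E'
from h import *
s=Cam('scene');d=Cam('side')
for c,p,nm,box in((s,(320,205),'s',(265,145,355,225)),(d,(345,228),'d',(300,150,400,250))):
    g=c.im.astype(int); 
    m=np.zeros(g.shape[:2],bool); x0,y0,x1,y1=box
    b,gg,r=g[...,0],g[...,1],g[...,2]
    m[y0:y1,x0:x1]=((r-b<45)&(r<115))[y0:y1,x0:x1] 
    m=cv2.morphologyEx(m.astype(np.uint8),cv2.MORPH_CLOSE,np.ones((3,3)))
    n,l=cv2.connectedComponents(m); mm=l==l[p[1],p[0]]
    v=c.im.copy(); v[mm]=(0,255,0); 
    cv2.imwrite('pics/m_%s.png'%nm,cv2.resize(np.hstack([v[y0:y1,x0:x1],c.im[y0:y1,x0:x1]]),None,fx=4,fy=4,interpolation=cv2.INTER_NEAREST))
    cnt=max(cv2.findContours(mm.astype(np.uint8),0,1)[0],key=cv2.contourArea)
    print(nm,[tuple(a[0]) for a in cv2.approxPolyDP(cnt,2.5,True)])
E
python3 m2.py
```

```text
s [(np.int32(296), np.int32(163)), (np.int32(303), np.int32(181)), (np.int32(298), np.int32(186)), (np.int32(294), np.int32(185)), (np.int32(295), np.int32(181)), (np.int32(289), np.int32(183)), (np.int32(281), np.int32(192)), (np.int32(319), np.int32(212)), (np.int32(338), np.int32(189)), (np.int32(319), np.int32(179)), (np.int32(315), np.int32(168)), (np.int32(310), np.int32(171)), (np.int32(311), np.int32(164)), (np.int32(298), np.int32(167)), (np.int32(301), np.int32(162))]
d [(np.int32(341), np.int32(189)), (np.int32(339), np.int32(199)), (np.int32(333), np.int32(197)), (np.int32(318), np.int32(211)), (np.int32(319), np.int32(215)), (np.int32(315), np.int32(213)), (np.int32(313), np.int32(216)), (np.int32(349), np.int32(236)), (np.int32(380), np.int32(201)), (np.int32(375), np.int32(202)), (np.int32(372), np.int32(198)), (np.int32(372), np.int32(206)), (np.int32(364), np.int32(213)), (np.int32(361), np.int32(211)), (np.int32(361), np.int32(199))]
```

View pics/m_s.png

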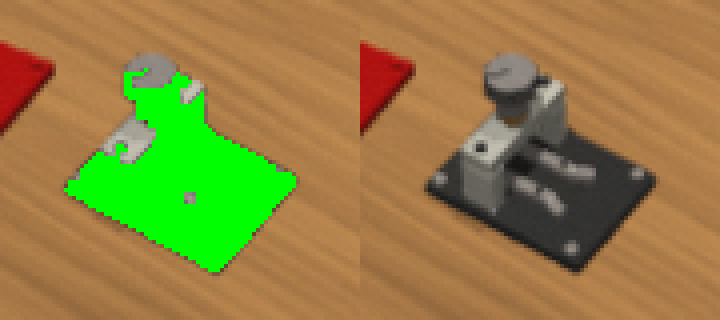

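View pics/m_d.png

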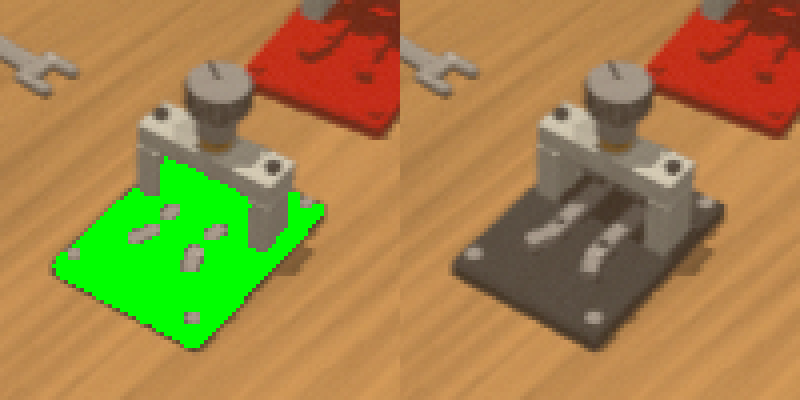

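```bash
python3 - <<'E'
from h import *
s=Cam('scene');d=Cam('side')
print('head',tri(s,(302.7,162.6),d,(354.5,169.3)))
print('screws', s.plane([(265+76/4-.0,145+178/4),(265+281/4,145+175/4),(265+213/4,145+247/4)],.012),d.plane([(300+73/4,150+253/4),(300+193/4,150+318/4),(300+306/4,150+203/4)],.012))
print('boltsTop s',s.plane([(265+120/4,145+147/4)],.072),'d',d.plane([(300+162/4,150+113/4),(300+274/4,150+167/4)],.072))
print('stamp',tri(s,(316,258),d,(231,195)), 'spanner', s.plane([(212,253),(258,217)],.004))
E
```

```text
head (array([ 0.51712619, -0.08322636,  0.12166337]), np.float64(0.0033039654345353975))
screws [[ 0.56731633 -0.12400901  0.012     ]
 [ 0.46525049  0.00283425  0.012     ]
 [ 0.55544808  0.00581764  0.012     ]] [[ 0.55806538  0.00266061  0.012     ]
 [ 0.46607388 -0.00316512  0.012     ]
 [ 0.47394182 -0.1305536   0.012     ]]
boltsTop s [[ 0.55933193 -0.08045654  0.072     ]] d [[ 0.5582125  -0.08388612  0.072     ]
 [ 0.47400577 -0.08893275  0.072     ]]
stamp (array([0.72891489, 0.13648823, 0.06354799]), np.float64(0.003817416156644145)) spanner [[ 0.87162166 -0.13412552  0.004     ]
 [ 0.69452348 -0.11882653  0.004     ]]
```

```bash
cat >> h.py <<'E'
def pose():
    o=get_obs(); return np.array(o['position']),rot(o['ee_rot']),o
def target(yaw):  # tool x down, tool z horizontal at angle yaw from world x
    x=np.array([0,0,-1.]); z=np.array([np.cos(yaw),np.sin(yaw),0]); y=np.cross(z,x)
    return R.from_matrix(np.c_[x,y,z])
def go(P,yawdeg):
    p,r,o=pose(); T=target(np.radians(yawdeg))
    sh=r.inv().apply(np.asarray(P)-p); rv=(r.inv()*T).as_rotvec()
    sh2=T.inv().apply(np.asarray(P)-p)
    print('t',round(float(o['time_s']),2),'q',np.round(o['qpos'],2),'pos',np.round(p,4),'open',round(float(o['opening']),4),'F',np.round(o['contact_force'],1))
    print('shift in current tool axes mm',np.round(sh*1000,1),'| after turn',np.round(sh2*1000,1),'turn rv deg',np.round(np.degrees(rv),2),'rad',np.round(rv,3))
E
python3 - <<'E'
from h import *
p,r,o=pose();print(r.as_matrix().round(3))
go([.467,.275,.2],8.1);go([.467,.275,.2],188.1)
s=Cam('scene')
print(s.plane([(412,209),(434,180),(457,260),(466,222)],.014))
E
```

```text
[[-0.     0.914  0.406]
 [-0.     0.406 -0.914]
 [-1.    -0.     0.   ]]
t 0.55 q [ 1.08  0.41 -0.01  1.6   0.01  1.13 -0.08] pos [ 0.2536 -0.5713  0.2313] open 0.0853 F [-0.5  0.4  0.2]
shift in current tool axes mm [  31.3  538.4 -686.9] | after turn [ 31.3 807.7 330.5] turn rv deg [-74.16   0.     0.  ] rad [-1.294  0.     0.   ]
t 0.55 q [ 1.08  0.41 -0.01  1.6   0.01  1.13 -0.08] pos [ 0.2536 -0.5713  0.2313] open 0.0853 F [-0.5  0.4  0.2]
shift in current tool axes mm [  31.3  538.4 -686.9] | after turn [  31.3 -807.7 -330.5] turn rv deg [105.84   0.    -0.  ] rad [ 1.847  0.    -0.   ]
[[0.38797206 0.23913224 0.014     ]
 [0.24310725 0.23228259 0.014     ]
 [0.46725579 0.43568171 0.014     ]
 [0.33172096 0.39269856 0.014     ]]
```

move_arm(motion=[0.6,0,0,0,-0.144,0,0,0.6,0,0,0,-0.144,0,0,0.6,0,0,0,-0.144,0,0,0.6,0,0,0,-0.144,0,0,0.6,0,0,0,-0.144,0,0], force=60)

```text
time_s: 1.1
position: [0.2536, -0.5713, 0.2313]
ee_rot: [0.691, 0.15, 0.691, -0.15]
contact_force: [-0.7, -0.2, 0.1]
opening: 0.0514
```

move_arm(motion=[0.6,0,0,0,-0.144,0,0,0.6,0,0,0,-0.144,0,0,0.6,0,0,0,-0.144,0,0,0.6,0,0,0,-0.142,0,0,0.6,-0.005,0.02,0.015,0,0,0])

```text
time_s: 1.6
position: [0.2628, -0.5514, 0.2353]
ee_rot: [0.705, -0.05, 0.706, 0.05]
contact_force: [0.1, -0.2, -0.4]
opening: 0.0514
```

move_arm(motion=[0.6,-0.005,0.038,0.029,0,0,0,0.6,-0.005,0.038,0.029,0,0,0,0.6,-0.005,0.038,0.029,0,0,0,0.6,-0.005,0.038,0.029,0,0,0,0.6,-0.005,0.038,0.029,0,0,0])

```text
time_s: 2.1
position: [0.3831, -0.3392, 0.2618]
ee_rot: [0.705, -0.05, 0.705, 0.049]
contact_force: [1.6, 0.2, 0.6]
opening: 0.0512
```

move_arm(motion=[0.6,-0.005,0.038,0.029,0,0,0,0.6,-0.005,0.038,0.029,0,0,0,0.6,-0.005,0.038,0.029,0,0,0,0.6,-0.005,0.038,0.029,0,0,0,0.6,-0.005,0.038,0.029,0,0,0])

```text
time_s: 2.6
position: [0.5, -0.1307, 0.2869]
ee_rot: [0.706, -0.05, 0.705, 0.049]
contact_force: [0.7, 0.3, -0.1]
opening: 0.0512
```

```bash
python3 - <<'E'
from h import *
w=Cam('wrist','w1'); print(w.o,w.proj([[.516,-.085,.12]])); go([.467,.275,.2],8.1)
E
```

```text
[ 0.48953623 -0.04938484  0.42958373] [[343.71778853 132.61096552]]
t 2.65 q [ 0.63  0.23 -0.57  1.75  0.13  1.2   0.17] pos [ 0.5038 -0.1218  0.2881] open 0.0516 F [3.2 6.2 2.3]
shift in current tool axes mm [ 89.4 397.5  22.3] | after turn [ 88.1 398.   19.5] turn rv deg [ 0.48  0.31 -0.18] rad [ 0.008  0.005 -0.003]
```

View pics/w1.png

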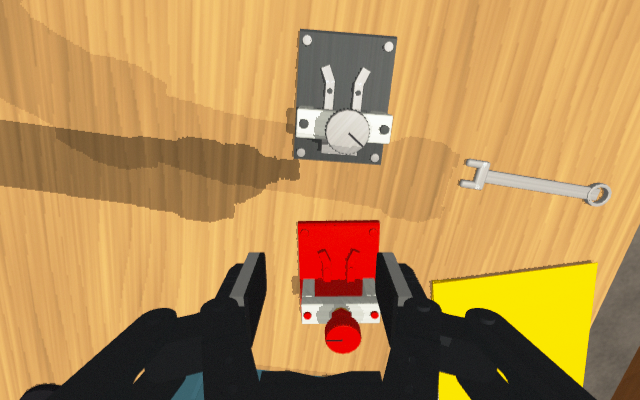

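```bash
python3 - <<'E'
from h import *
w=Cam('wrist','w2'); p,r,o=pose(); print(w.o,p,np.abs(o['dq']).max())
w.crop(280,20,410,175,5,'w2c')
g=cv2.cvtColor(w.im,cv2.COLOR_BGR2GRAY)
def blob(x,y,h=6):
    a=g[y-h:y+h+1,x-h:x+h+1].astype(float); m=np.clip(a-np.percentile(a,50)-25,0,None); yy,xx=np.mgrid[y-h:y+h+1,x-h:x+h+1]
    return (m*xx).sum()/m.sum(),(m*yy).sum()/m.sum()
pts=[blob(307,40),blob(388,46),blob(300,153),blob(375,157)]
print(np.round(pts,1)); print(w.plane(pts,.012).round(4))
E
```

```text
[ 0.49206131 -0.04119497  0.43110917] [ 0.50233096 -0.12502228  0.28754667] 0.09319015889914098
[[306.6  38.2]
 [383.2  52. ]
 [296.4 157.5]
 [376.  155.2]]
[[ 0.4707  0.0105  0.012 ]
 [ 0.5593  0.0094  0.012 ]
 [ 0.4764 -0.1265  0.012 ]
 [ 0.5749 -0.1088  0.012 ]]
```

View pics/w2c.png

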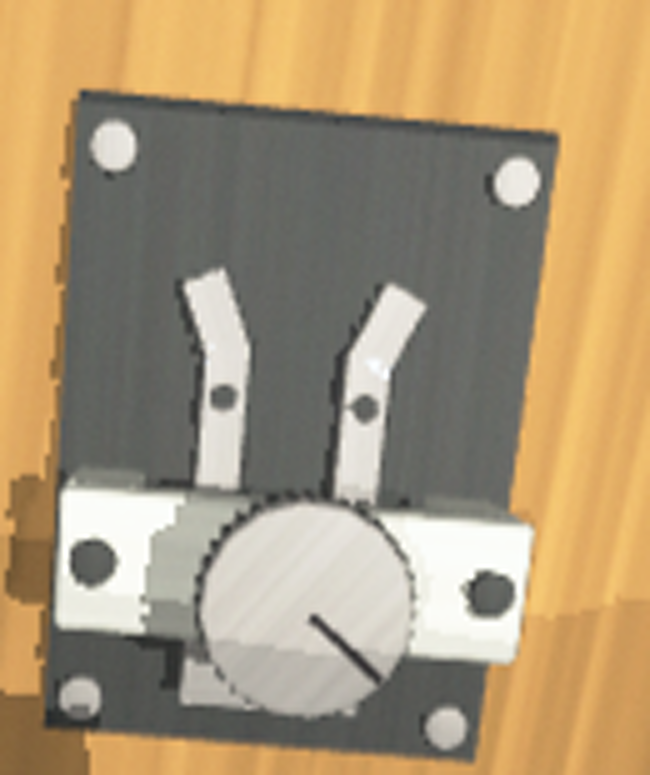

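```bash
cat > gate.py <<'E'
from h import *
w=Cam('wrist','w3')
w.crop(280,20,410,175,5,'w3c')
f=lambda a:np.array(a)/5+[279.6,19.6]
def show(n,a,z):
    P=w.plane(f(a),z); print(n,P[:,:2].round(4).tolist()); return P
a=show('slab',[(114,145),(517,182),(80,697),(446,728)],.012)
b=show('rail',[(223,398),(365,408)],.020)
c=show('bridge',[(93,561),(491,594)],.072)
d=show('head',[(306,606)],.1217)
for P in (a[:2],a[2:],b,c): print(np.degrees(np.arctan2(*(P[1]-P[0])[1::-1])).round(2),np.linalg.norm(P[1]-P[0]).round(4),P.mean(0)[:2].round(4))
l=a[:2].mean(0)-a[2:].mean(0); print('y axis',np.degrees(np.arctan2(-l[0],l[1])),np.linalg.norm(l))
p,r,o=pose();print(o['dq'].max(),p,w.o)
E
python3 gate.py
```

```text
slab [[0.4654, -0.0045], [0.5578, 0.0016], [0.4739, -0.132], [0.5664, -0.1261]]
rail [[0.4983, -0.0552], [0.5315, -0.0524]]
bridge [[0.4753, -0.0903], [0.5594, -0.0846]]
head [[0.5169, -0.0862]]
3.8 0.0926 [ 0.5116 -0.0014]
3.64 0.0927 [ 0.5202 -0.129 ]
4.73 0.0333 [ 0.5149 -0.0538]
3.88 0.0843 [ 0.5174 -0.0875]
y axis 3.8348114744903237 0.12789821561544004
0.06715855935200266 [ 0.50078833 -0.12871545  0.28688666] [ 0.49067524 -0.04428053  0.43048903]
```

View pics/w3c.png

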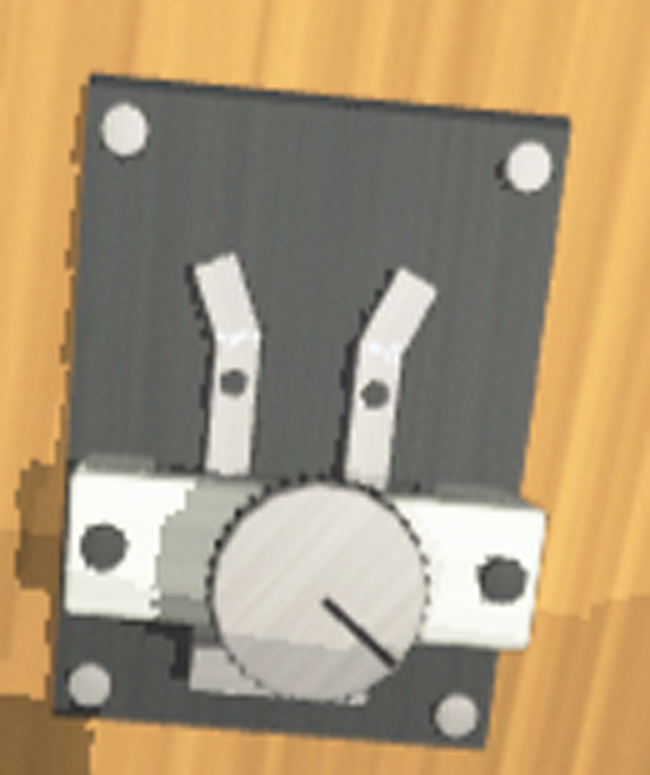

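```bash
python3 - <<'E'
from h import *
import pickle
for i in range(5): w=Cam('wrist','w4'); p,r,o=pose(); print(w.o.round(4),p.round(4),np.abs(o['dq']).max().round(3))
w.crop(280,20,410,175,5,'w4c'); pickle.dump(w,open('w4.pkl','wb'))
E
```

```text
[ 0.4897 -0.0477  0.4297] [ 0.4997 -0.1313  0.2864] 0.039
[ 0.4891 -0.0501  0.4291] [ 0.4991 -0.1328  0.2861] 0.025
[ 0.4888 -0.0515  0.4289] [ 0.4988 -0.1336  0.2861] 0.016
[ 0.4886 -0.0523  0.4287] [ 0.4987 -0.1339  0.2861] 0.008
[ 0.4886 -0.0526  0.4287] [ 0.4987 -0.134   0.2861] 0.004
```

View pics/w4c.png

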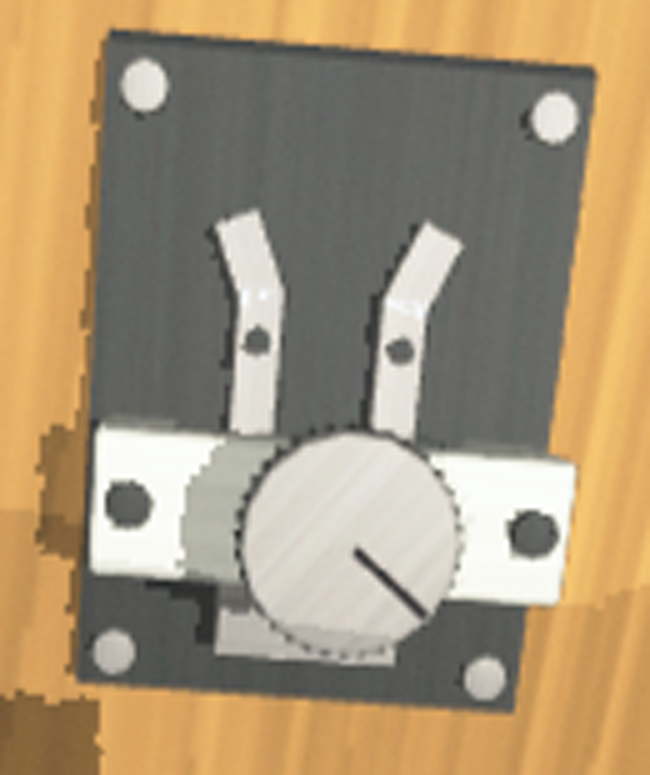

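```bash
python3 - <<'E'
from h import *
import pickle
w=pickle.load(open('w4.pkl','rb'))
f=lambda a:np.array(a)/5+[279.6,19.6]
def show(n,a,z):
    P=w.plane(f(a),z); print(n,P[:,:2].round(4).tolist()); return P
a=show('slab',[(145,85),(554,118),(113,651),(485,678)],.012)
b=show('rail',[(257,341),(400,350)],.020)
c=show('bridge',[(128,504),(533,534)],.072)
d=show('head',[(351,542)],.1217)
for P in (a[:2],a[2:],b,c): print(np.degrees(np.arctan2(*(P[1]-P[0])[1::-1])).round(2),np.linalg.norm(P[1]-P[0]).round(4),P.mean(0)[:2].round(4))
l=a[:2].mean(0)-a[2:].mean(0); print('y axis',np.degrees(np.arctan2(-l[0],l[1])),np.linalg.norm(l))
e=show('idx',[(357,550),(427,614)],.1217)
v=e[1]-d[0]; print('index angle',np.degrees(np.arctan2(v[1],v[0])))
go([.467,.275,.2],8.1)
E
```

```text
slab [[0.4675, -0.0008], [0.5598, 0.0052], [0.4758, -0.1285], [0.5685, -0.1225]]
rail [[0.5002, -0.0513], [0.5331, -0.0488]]
bridge [[0.477, -0.0868], [0.5612, -0.0813]]
head [[0.519, -0.0832]]
3.69 0.0925 [0.5137 0.0022]
3.73 0.093 [ 0.5222 -0.1255]
4.48 0.033 [ 0.5167 -0.05  ]
3.76 0.0844 [ 0.5191 -0.0841]
y axis 3.8098666318903414 0.12796158576304456
idx [[0.5203, -0.0844], [0.5348, -0.094]]
index angle -34.38742289981432
t 3.0 q [ 0.64  0.23 -0.56  1.75  0.13  1.2   0.18] pos [ 0.4987 -0.134   0.2861] open 0.0514 F [-0.3 -0.6  0.6]
shift in current tool axes mm [ 85.9 409.5  25.1] | after turn [ 86.1 409.4  26.3] turn rv deg [-0.17 -0.04  0.02] rad [-0.003 -0.001  0.   ]
```

move_arm(motion=[0.6,0,0.048,0.001,0,0,0,0.6,0,0.048,0.001,0,0,0,0.6,0,0.048,0.001,0,0,0,0.6,0,0.048,0.001,0,0,0,0.6,0,0.048,0.001,0,0,0])

```text
time_s: 3.5
position: [0.4702, 0.1062, 0.2864]
ee_rot: [0.706, -0.049, 0.705, 0.048]
contact_force: [0.7, 0.1, 0.6]
opening: 0.0511
```

move_arm(motion=[0.6,0,0.04,0.001,0,0,0,0.6,0,0,0,0,0,0,0.6,0,0,0,0,0,0,0.6,0,0,0,0,0,0,0.6,0,0,0,0,0,0])

```text
time_s: 4.0
position: [0.4664, 0.1437, 0.2861]
ee_rot: [0.705, -0.049, 0.706, 0.048]
contact_force: [-0.6, -0.1, -0.3]
opening: 0.0512
```

```bash
python3 - <<'E'
from h import *
w=Cam('wrist','w5')
hsv=cv2.cvtColor(w.im,cv2.COLOR_BGR2HSV)
m=((hsv[...,1]<40)&(hsv[...,2]>185)).astype(np.uint8)
for c in cv2.findContours(m,0,1)[0]:
    if cv2.contourArea(c)>800:
        q=c[:,0].astype(float); 
        for z in (.028,.016):
            r=cv2.minAreaRect((w.plane(q,z)[:,:2]*1000).astype(np.float32)); print(q.mean(0),z,np.round(r[0],1),np.round(r[1],1),round(r[2],2))
print(w.o)
go([.467,.275,.1],8.1)
E
```

```text
[450.60649819  75.28880866] 0.028 [597.9 253.5] [134.8  18.6] 85.94
[450.60649819  75.28880866] 0.016 [602.2 254.3] [138.9  19.1] 85.94
[337.21843003  76.27645051] 0.028 [473.7 235.2] [ 19.1 138.1] 8.01
[337.21843003  76.27645051] 0.016 [474.2 235.5] [ 19.7 142.2] 8.01
[0.45631515 0.22509579 0.4288113 ]
t 4.05 q [ 0.25  0.2  -0.75  1.8   0.15  1.19 -0.4 ] pos [0.4663 0.144  0.2862] open 0.0512 F [-0.6  0.1 -0.2]
shift in current tool axes mm [186.1 129.8  18.7] | after turn [186.2 129.6  19.1] turn rv deg [-0.19 -0.01  0.03] rad [-0.003 -0.     0.   ]
```

View pics/w5.png

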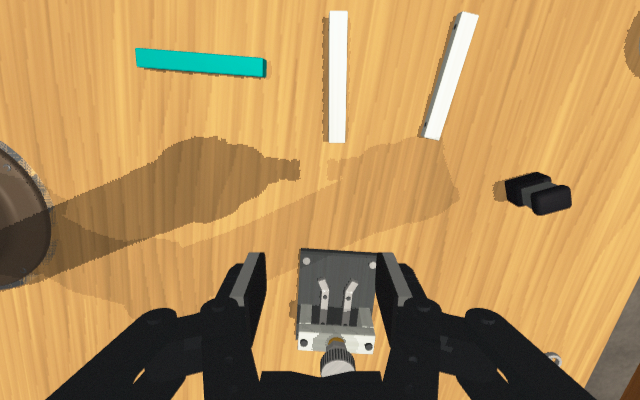

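move_arm(motion=[0.6,0.03,0.026,0.004,0,0,0,0.6,0.04,0.026,0.004,0,0,0,0.6,0.04,0.026,0.004,0,0,0,0.6,0.04,0.026,0.004,0,0,0,0.6,0.04,0.026,0.004,0,0,0])

```text
time_s: 4.55
position: [0.4681, 0.277, 0.0946]
ee_rot: [0.706, -0.049, 0.705, 0.049]
contact_force: [1.6, -0.6, 0.7]
opening: 0.0512
```

move_arm(motion=[0.6,0.035,0,0,0,0,0,0.6,0,0,0,0,0,0,0.6,0,0,0,0,0,0,0.6,0,0,0,0,0,0,0.6,0,0,0,0,0,0])

```text
time_s: 5.05
position: [0.469, 0.2771, 0.0634]
ee_rot: [0.707, -0.049, 0.704, 0.05]
contact_force: [0.7, 0.1, -0.3]
opening: 0.0515
```

```bash
python3 - <<'E'
from h import *
Cam('wrist','w6'); Cam('side').crop(200,180,420,340,3,'sd6')
go([.468,.275,.006],8.0)
E
```

```text
t 5.15 q [-0.13  0.57 -0.65  1.92  0.47  0.8  -0.9 ] pos [0.4686 0.277  0.0629] open 0.051 F [0.4 0.  1.4]
shift in current tool axes mm [56.9 -2.  -1. ] | after turn [56.9 -1.9 -0.8] turn rv deg [ 0.01  0.15 -0.02] rad [ 0.     0.003 -0.   ]
```

View pics/w6.png

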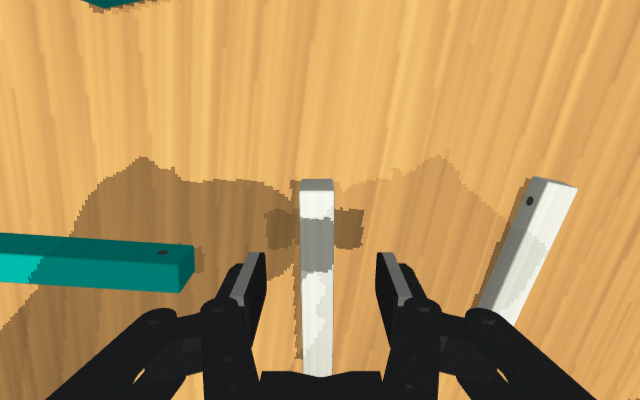

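View pics/sd6.png

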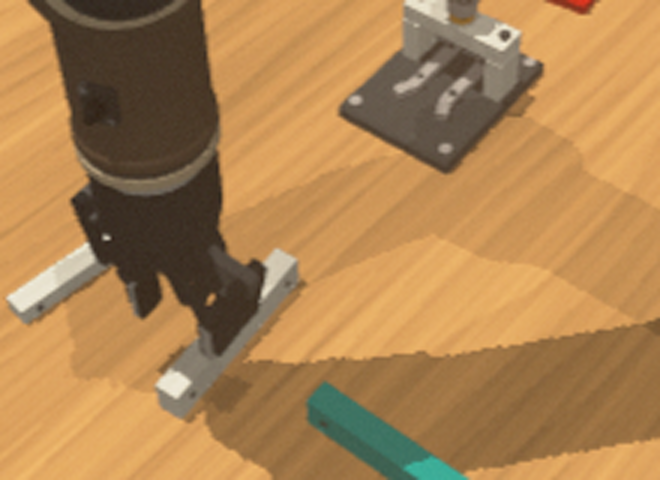

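move_arm(motion=[0.6,0.025,-0.001,0,0,0,0,0.6,0.02,-0.001,0,0,0,0,0.6,0.012,0,0,0,0,0,0.6,0,0,0,0,0,0,0.6,0,0,0,0,0,0])

```text
time_s: 5.65
position: [0.468, 0.2756, 0.0049]
ee_rot: [0.706, -0.05, 0.705, 0.05]
contact_force: [0.2, 0.1, 0.2]
opening: 0.0512
```

move_arm(motion=[0.1,0,0,0,0,0,0,0.1,0,0,0,0,0,0,0.1,0,0,0,0,0,0,0.1,0,0,0,0,0,0,0.1,0,0,0,0,0,0], force=60)

```text
time_s: 6.15
position: [0.4677, 0.2755, 0.0053]
ee_rot: [0.706, -0.05, 0.705, 0.05]
contact_force: [-2.6, -1.4, 6.1]
opening: 0.0189
```

move_arm(motion=[0.1,-0.01,0,0,0,0,0,0.1,-0.02,0,0,0,0,0,0.1,-0.02,0,0,0.025,0,0,0.1,0,0,0,0.025,0,0,0.1,0,0,0,0.025,0,0])

```text
time_s: 6.65
position: [0.4691, 0.2761, 0.0548]
ee_rot: [0.708, -0.022, 0.706, 0.024]
contact_force: [6.2, 4.1, -7.2]
opening: 0.0187
```

```bash
python3 - <<'E'
from h import *
Cam('wrist','w7'); Cam('side').crop(200,180,420,340,3,'sd7')
go([.5064,.1007,.04],3.75)
E
```

```text
t 6.75 q [-0.15  0.58 -0.62  1.93  0.47  0.78 -0.97] pos [0.4694 0.2762 0.0547] open 0.0186 F [ 3.2  3.5 -6.2]
shift in current tool axes mm [  14.5 -177.5   25.4] | after turn [  14.7 -177.5   25.5] turn rv deg [ 0.    0.2  -0.09] rad [ 0.     0.003 -0.002]
```

View pics/sd7.png

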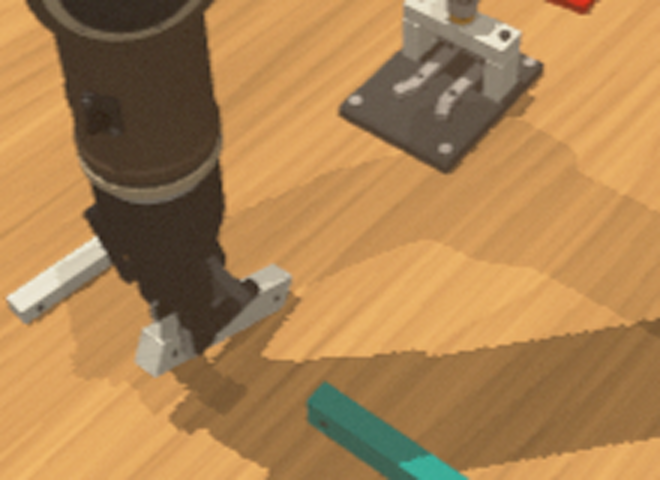

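View pics/w7.png

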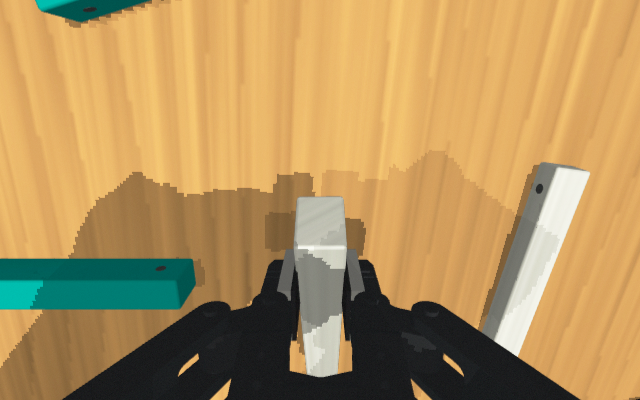

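move_arm(motion=[0.1,0.02,0,0,0,0,0,0.1,0.015,0,0,0,0,0,0.1,0.01,0,0,0,0,0,0.1,0.004,0,0,0,0,0,0.1,0,0,0,0,0,0], force=22)

```text
time_s: 7.25
position: [0.4681, 0.2787, 0.0091]
ee_rot: [0.708, -0.023, 0.705, 0.025]
contact_force: [-10.0, -1.2, 36.9]
opening: 0.0186
```

move_arm(motion=[0.6,0,0,0,0,0,0,0.6,0,0,0,0,0,0,0.6,0,0,0,0,0,0,0.6,-0.03,0,0,0,0,0,0.6,-0.03,0,0,0,0,0])

```text
time_s: 7.75
position: [0.467, 0.2747, 0.0649]
ee_rot: [0.706, -0.024, 0.708, 0.023]
contact_force: [0.6, 0.1, 0.7]
opening: 0.0509
```

```bash
python3 - <<'E'
from h import *
for i in range(3): w=Cam('wrist','w8')
s=Cam('side'); s.crop(200,180,420,340,3,'sd8')
go([.4715,.25,.005],3.75)
E
```

```text
t 7.95 q [-0.14  0.56 -0.63  1.92  0.46  0.8  -0.96] pos [0.4683 0.275  0.0654] open 0.0514 F [ 0.3  0.7 -1.1]
shift in current tool axes mm [ 60.4 -25.2   1.5] | after turn [ 60.4 -25.2   1.6] turn rv deg [-0.02  0.06 -0.  ] rad [-0.     0.001 -0.   ]
```

View pics/sd8.png

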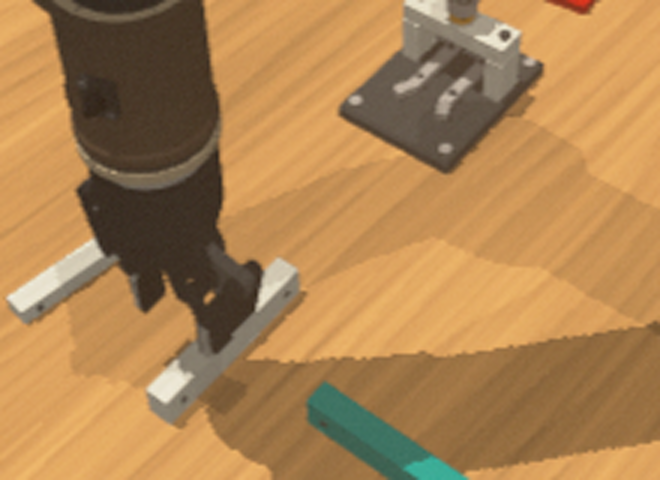

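View pics/w8.png

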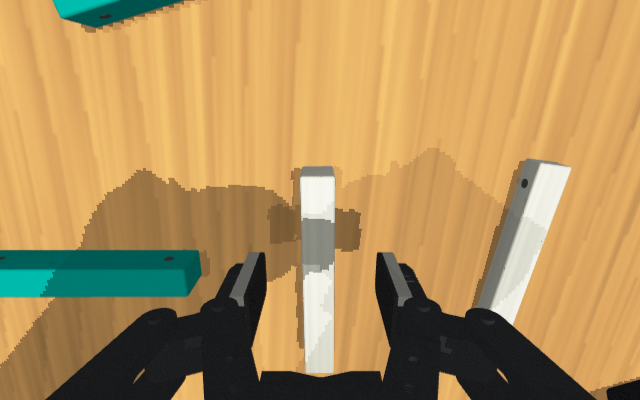

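```bash
python3 - <<'E'
from h import *
w=Cam('wrist'); P=w.plane([(300.5,177.5),(334,177.5),(304.5,372),(333,372)],.028); print(P.round(4))
e=P[:2].mean(0); a=np.radians(3.75); print('ctr',e-.07*np.array([-np.sin(a),np.cos(a),0]), P[2:].mean(0))
l=P[:2].mean(0)-P[2:].mean(0); print(np.degrees(np.arctan2(-l[0],l[1])))
s=Cam('side'); g=lambda a:np.array(a)/3+[200,180]
print(s.plane([g((149,395)),g((167,408)),g((275,258)),g((299,270))],.028).round(4))
E
```

```text
[[0.456  0.3093 0.028 ]
 [0.4744 0.3105 0.028 ]
 [0.4649 0.1737 0.028 ]
 [0.4842 0.1749 0.028 ]]
ctr [0.46980058 0.24003036 0.028     ] [0.4745665  0.17430894 0.028     ]
3.9428200984309782
[[0.4669 0.3131 0.028 ]
 [0.4506 0.3119 0.028 ]
 [0.4832 0.1753 0.028 ]
 [0.4624 0.1717 0.028 ]]
```

move_arm(motion=[0.6,0.02,-0.0185,0.001,0,0,0,0.6,0.025,0,0,0,0,0,0.6,0.015,0,0,0,0,0,0.6,0,0,0,0,0,0,0.6,0,0,0,0,0,0])

```text
time_s: 8.55
position: [0.4694, 0.2575, 0.005]
ee_rot: [0.706, -0.024, 0.707, 0.024]
contact_force: [-0.3, 0.1, 0.8]
opening: 0.051
```

move_arm(motion=[0.1,0,0,0,0,0,0,0.1,0,0,0,0,0,0,0.1,0,0,0,0,0,0,0.1,0,0,0,0,0,0,0.1,0,0,0,0,0,0], force=115)

```text
time_s: 9.05
position: [0.4699, 0.2573, 0.0065]
ee_rot: [0.707, -0.023, 0.706, 0.024]
contact_force: [-3.7, -0.7, 6.8]
opening: 0.0177
```

```bash
python3 -c "
from h import *
go([.468,.2565,.004],3.75)"
```

```text
t 9.05 q [-0.16  0.64 -0.57  1.97  0.53  0.69 -1.  ] pos [0.4699 0.2573 0.0065] open 0.0177 F [-3.7 -0.7  6.8]
shift in current tool axes mm [ 2.5 -0.7 -2. ] | after turn [ 2.5 -0.7 -2. ] turn rv deg [ 0.07  0.06 -0.01] rad [ 0.001  0.001 -0.   ]
```

move_arm(motion=[0.1,-0.01,0,0,0,0,0,0.1,-0.02,0,0,0,0,0,0.1,-0.02,0,0,0,0,0,0.1,0,0,0,0,0,0,0.1,0,0,0,0,0,0])

```text
time_s: 9.55
position: [0.4693, 0.2558, 0.0543]
ee_rot: [0.706, -0.023, 0.707, 0.023]
contact_force: [0.7, -1.5, -20.4]
opening: 0.018
```

```bash
python3 - <<'E'
from h import *
Cam('wrist','w9'); Cam('side').crop(200,180,420,340,3,'sd9')
go([.508,.077,.045],3.75)
E
```

```text
t 9.65 q [-0.11  0.57 -0.63  1.95  0.47  0.78 -0.94] pos [0.4687 0.2556 0.0536] open 0.0175 F [ -0.3  -0.2 -19.7]
shift in current tool axes mm [   8.9 -180.7   27.5] | after turn [   8.6 -180.8   27.5] turn rv deg [ 0.01 -0.17  0.1 ] rad [ 0.    -0.003  0.002]
```

View pics/sd9.png

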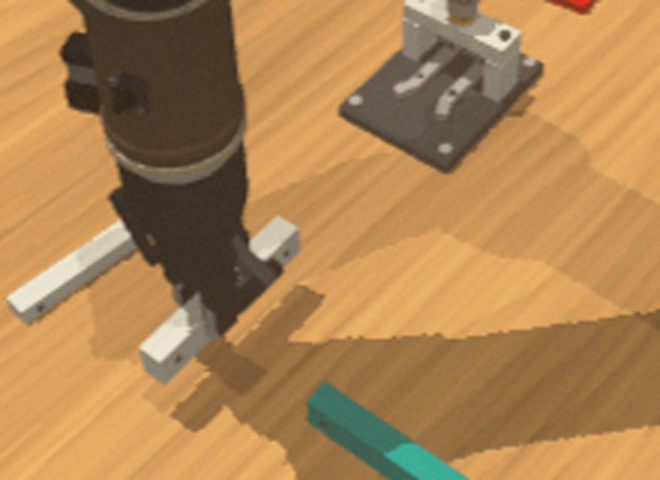

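View pics/w9.png

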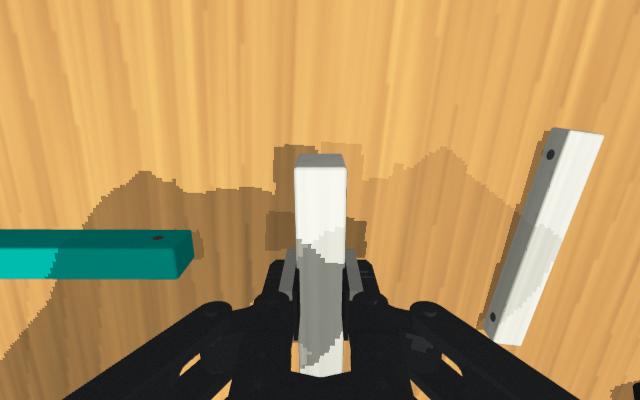

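```bash
python3 - <<'E'
from h import *
w=Cam('wrist');p,r,o=pose()
P=w.plane([(295,166.5),(346,166.5),(298.5,375),(343,375)],.075); print(P.round(4),p)
T=r.as_matrix()
e=P[:2].mean(0)-p; print('end in tool',(T.T@e).round(4), np.linalg.norm(P[0]-P[1]))
go([.508,.077,.045],3.75)
g=np.radians(3.75); O=np.array([.5185,-.0845])
for y in (95+17,45+17): print(y,O+y*np.array([-np.sin(g),np.cos(g)]))
E
```

```text
[[0.4569 0.3094 0.075 ]
 [0.4756 0.3107 0.075 ]
 [0.4625 0.212  0.075 ]
 [0.4828 0.2134 0.075 ]] [0.46877209 0.25580148 0.0536776 ]
end in tool [-0.0214  0.0543  0.001 ] 0.01871638818153086
t 9.7 q [-0.11  0.57 -0.63  1.95  0.47  0.78 -0.94] pos [0.4688 0.2558 0.0537] open 0.0177 F [  0.   -0.4 -19.7]
shift in current tool axes mm [   8.9 -181.    27.4] | after turn [   8.7 -181.    27.4] turn rv deg [ 0.02 -0.17  0.09] rad [ 0.    -0.003  0.001]
112 [ -6.80665047 111.6756994 ]
62 [-3.53649401 61.78275324]
```

move_arm(motion=[0.1,0.002,-0.03,0.005,0,0,0,0.1,0.002,-0.04,0.006,0,0,0,0.1,0.002,-0.04,0.006,0,0,0,0.1,0.002,-0.04,0.006,0,0,0,0.1,0,-0.027,0.004,0,0,0])

```text
time_s: 10.2
position: [0.5079, 0.0777, 0.0457]
ee_rot: [0.706, -0.023, 0.708, 0.021]
contact_force: [0.4, -0.4, -20.0]
opening: 0.0173
```

move_arm(motion=[0.1,0,0,0,0,0,0,0.1,0,0,0,0,0,0,0.1,0,0,0,0,0,0,0.1,0,0,0,0,0,0,0.1,0,0,0,0,0,0])

```text
time_s: 10.7
position: [0.5083, 0.0831, 0.0472]
ee_rot: [0.707, -0.024, 0.707, 0.024]
contact_force: [-0.4, 0.7, -20.1]
opening: 0.0176
```

```bash
python3 - <<'E'
from h import *
Cam('wrist','w10'); Cam('side').crop(250,130,410,270,4,'sd10');Cam('scene').crop(270,140,410,250,5,'sc10')
go([.5076,.0811,.0215],3.75)
E
```

```text
t 10.85 q [ 0.22  0.55 -0.62  2.    0.47  0.74 -0.61] pos [0.5084 0.0825 0.0473] open 0.0173 F [  0.2  -0.  -19.5]
shift in current tool axes mm [25.8 -1.3 -0.9] | after turn [25.8 -1.3 -0.9] turn rv deg [ 0.09 -0.    0.  ] rad [ 0.001 -0.     0.   ]
```

View pics/sd10.png

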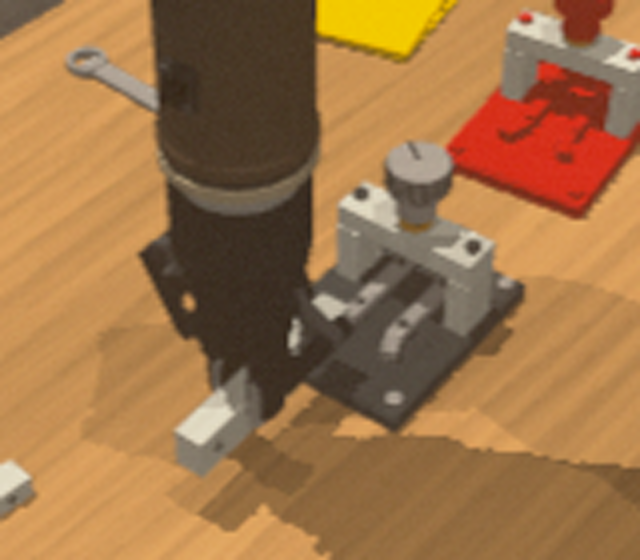

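View pics/sc10.png

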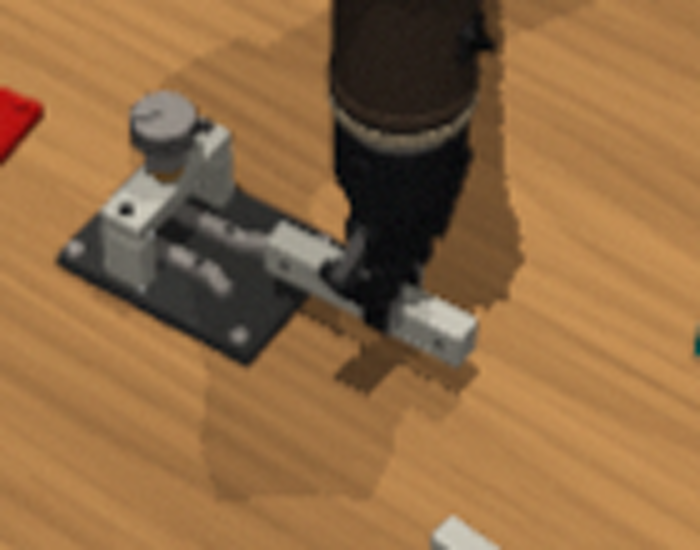

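move_arm(motion=[0.1,0.015,-0.001,-0.001,0,0,0,0.1,0.01,0,0,0,0,0,0.1,0,0,0,0,0,0,0.1,0,0,0,0,0,0,0.1,0,0,0,0,0,0])

```text
time_s: 11.35
position: [0.5078, 0.0812, 0.0221]
ee_rot: [0.707, -0.023, 0.707, 0.023]
contact_force: [-0.3, 0.1, -20.4]
opening: 0.0177
```

```bash
python3 - <<'E'
from h import *
Cam('side').crop(250,130,410,270,4,'sd11');Cam('scene').crop(270,140,410,250,5,'sc11')
go([.5076,.0811,.0215],3.75)
E
```

```text
t 11.45 q [ 0.2   0.59 -0.59  2.01  0.51  0.69 -0.64] pos [0.5079 0.0811 0.0224] open 0.0175 F [  0.4   0.4 -20.2]
shift in current tool axes mm [ 0.9  0.  -0.3] | after turn [ 0.9  0.  -0.3] turn rv deg [ 0.03  0.03 -0.01] rad [ 0.001  0.001 -0.   ]
```

View pics/sc11.png

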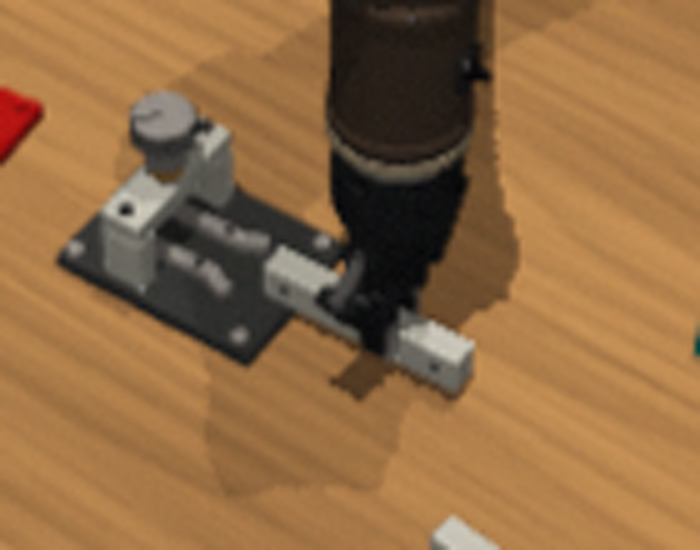

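move_arm(motion=[0.1,0.001,-0.01,0,0,0,0,0.1,0.001,-0.01,0,0,0,0,0.1,0,-0.01,0,0,0,0,0.1,0,-0.005,0,0,0,0,0.1,0,0,0,0,0,0])

```text
time_s: 11.95
position: [0.51, 0.0442, 0.0202]
ee_rot: [0.707, -0.023, 0.707, 0.022]
contact_force: [0.4, 0.8, -18.8]
opening: 0.0177
```

move_arm(motion=[0.1,0,-0.005,0,0,0,0,0.1,0,-0.005,0,0,0,0,0.1,0,-0.005,0,0,0,0,0.1,0,-0.005,0,0,0,0,0.1,0,0,0,0,0,0])

```text
time_s: 12.45
position: [0.5112, 0.0248, 0.0202]
ee_rot: [0.707, -0.023, 0.707, 0.023]
contact_force: [0.2, -0.3, -19.7]
opening: 0.0178
```

```bash
python3 - <<'E'
from h import *
Cam('side').crop(250,130,410,270,4,'sd12');Cam('scene').crop(270,140,410,250,5,'sc12')
g=np.radians(3.75)
go([.5185-np.sin(g)*.11,-.0845+np.cos(g)*.11,.0195],3.75)
E
```

```text
t 12.55 q [ 0.31  0.59 -0.59  2.02  0.51  0.68 -0.54] pos [0.5113 0.026  0.0203] open 0.0178 F [ -0.3   0.4 -19.2]
shift in current tool axes mm [ 0.8 -0.8 -0. ] | after turn [ 0.8 -0.7 -0. ] turn rv deg [ 0.01  0.   -0.01] rad [ 0.  0. -0.]
```

View pics/sc12.png

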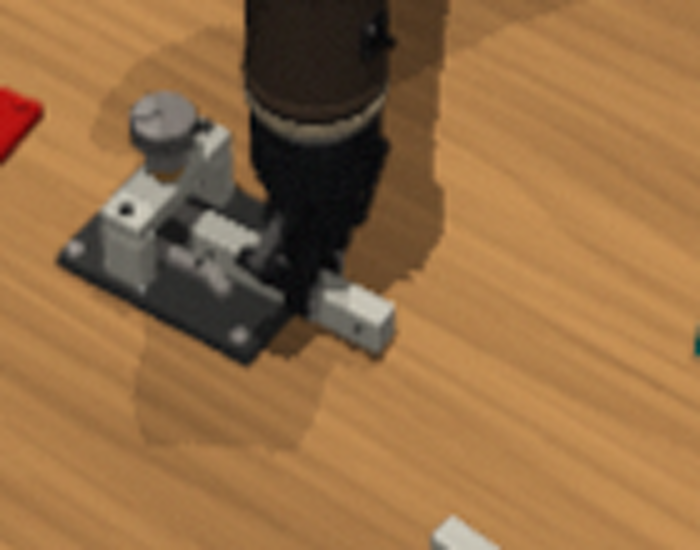

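View pics/sd12.png

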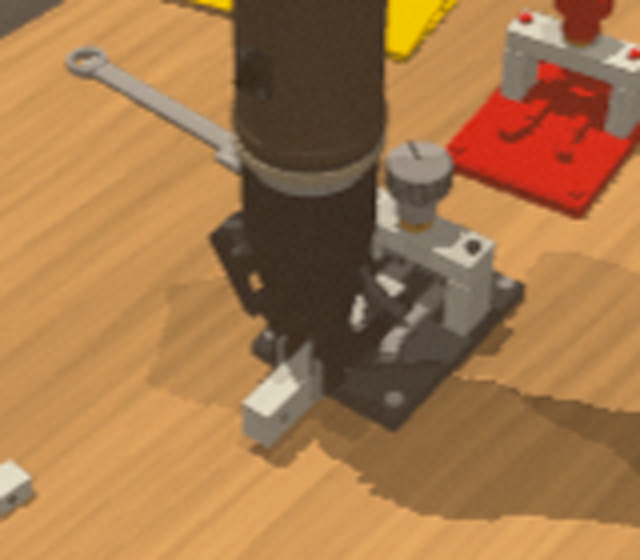

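move_arm(motion=[0.1,0.001,0,0,0,0,0,0.1,0.0005,0,0,0,0,0,0.1,0,-0.005,0,0,0,0,0.1,0,-0.005,0,0,0,0,0.1,0,-0.005,0,0,0,0])

```text
time_s: 13.05
position: [0.5124, 0.0105, 0.0189]
ee_rot: [0.707, -0.023, 0.707, 0.023]
contact_force: [-0.6, 0.7, -17.3]
opening: 0.0179
```

move_arm(motion=[0.1,0.0005,-0.004,0,0,0,0,0.1,0,-0.004,0,0,0,0,0.1,0,-0.004,0,0,0,0,0.1,0,0,0,0,0,0,0.1,0,0,0,0,0,0])

```text
time_s: 13.55
position: [0.5135, -0.0017, 0.0186]
ee_rot: [0.707, -0.023, 0.706, 0.023]
contact_force: [0.5, -0.0, -10.8]
opening: 0.0173
```

```bash
python3 - <<'E'
from h import *
Cam('side').crop(250,130,410,270,4,'sd13');Cam('scene').crop(270,140,410,250,5,'sc13')
g=np.radians(3.75)
go([.5185-np.sin(g)*.08,-.0845+np.cos(g)*.08,.0185],3.75)
E
```

```text
t 13.65 q [ 0.36  0.59 -0.58  2.02  0.51  0.68 -0.49] pos [ 0.5135 -0.0016  0.0186] open 0.0175 F [  0.1  -2.3 -11.1]
shift in current tool axes mm [ 0.1 -3.  -0.5] | after turn [ 0.1 -3.  -0.5] turn rv deg [0.01 0.04 0.06] rad [0.    0.001 0.001]
```

View pics/sc13.png

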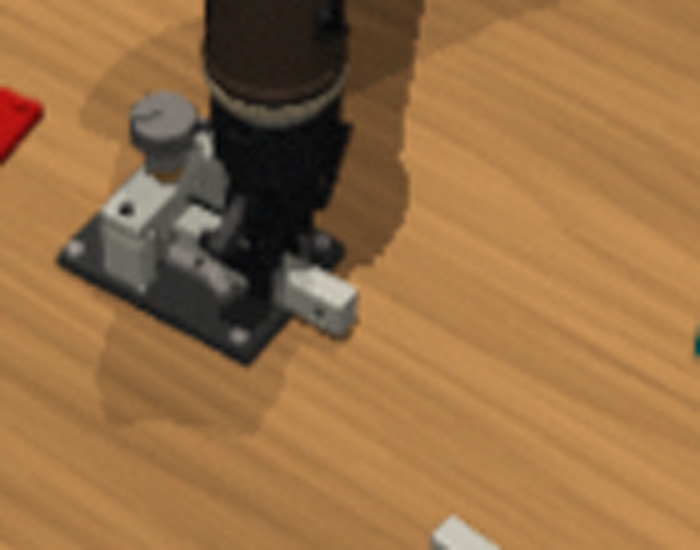

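move_arm(motion=[0.6,0,0,0,0,0,0,0.6,0,0,0,0,0,0,0.6,0,0,0,0,0,0,0.6,-0.02,0,0,0,0,0,0.6,-0.03,0,0,0,0,0], force=40)

```text
time_s: 14.15
position: [0.5123, -0.0006, 0.0681]
ee_rot: [0.706, -0.023, 0.707, 0.024]
contact_force: [0.4, -0.5, 0.4]
opening: 0.0509
```

move_arm(motion=[0,0,0.04,-0.002,0,0,0,0,0,0.04,-0.002,0,0,0,0,0,0,0,0,0,0,0,0,0,0,0,0,0,0,0,0,0,0,0,0])

```text
time_s: 14.65
position: [0.5041, 0.0779, 0.0684]
ee_rot: [0.707, -0.023, 0.707, 0.023]
contact_force: [-0.2, -0.1, -0.5]
opening: 0.0002
```

```bash
python3 - <<'E'
from h import *
w=Cam('wrist','w14');Cam('side').crop(250,130,410,270,4,'sd14');Cam('scene').crop(270,140,410,250,5,'sc14')
g=np.radians(3.75)
go([.5185-np.sin(g)*.155,-.0845+np.cos(g)*.155,.022],3.75)
E
```

```text
t 14.8 q [ 0.26  0.51 -0.65  2.    0.44  0.77 -0.58] pos [0.504  0.0775 0.0682] open -0.0006 F [-0.2 -0.4  0.1]
shift in current tool axes mm [46.2 -7.6  3.9] | after turn [46.2 -7.6  3.9] turn rv deg [-0.07 -0.    0.03] rad [-0.001 -0.     0.   ]
```

View pics/sc14.png

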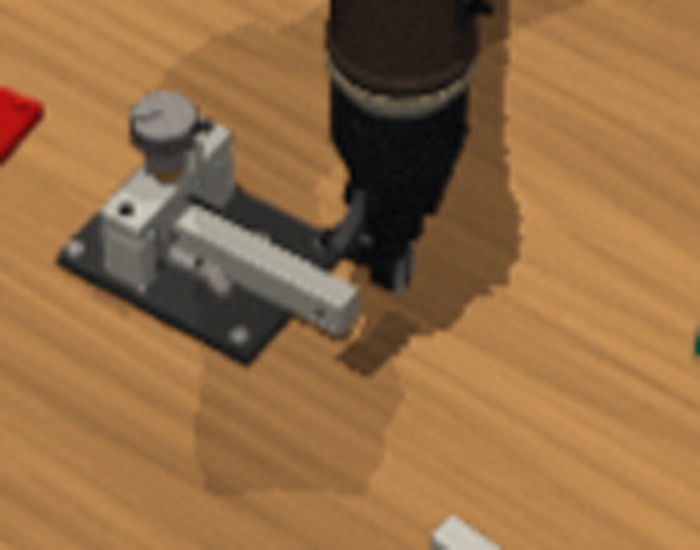

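View pics/sd14.png

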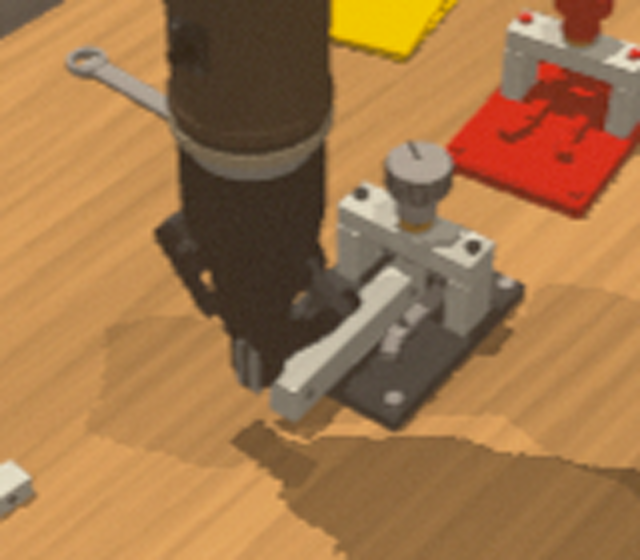

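View pics/w14.png

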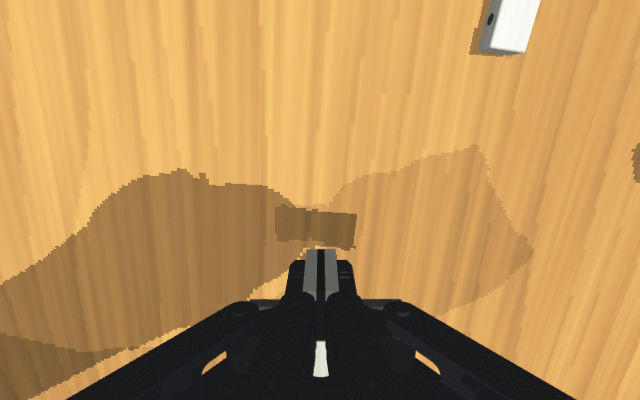

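move_arm(motion=[0,0.02,0,0.004,0,0,0,0,0.024,0,0,0,0,0,0,0,-0.01,0,0,0,0,0,0,-0.01,0,0,0,0,0,0,-0.008,0,0,0,0])

```text
time_s: 15.3
position: [0.5097, 0.0519, 0.0249]
ee_rot: [0.707, -0.022, 0.707, 0.025]
contact_force: [-1.0, 8.4, -5.8]
opening: -0.0
```

move_arm(motion=[0,0,-0.002,0,0,0,0,0,0,-0.002,0,0,0,0,0,0,-0.001,0,0,0,0,0,0,0,0,0,0,0,0,0,0,0,0,0,0])

```text
time_s: 15.8
position: [0.51, 0.047, 0.0251]
ee_rot: [0.707, -0.022, 0.706, 0.024]
contact_force: [-1.3, 7.4, -5.9]
opening: 0.0001
```

```bash
python3 - <<'E'
from h import *
w=Cam('wrist','w15');Cam('side').crop(250,130,410,270,4,'sd15')
g=np.radians(3.75)
go([.5185-np.sin(g)*.126,-.0845+np.cos(g)*.126,.022],3.75)
E
```

```text
t 15.9 q [ 0.28  0.58 -0.6   2.02  0.51  0.69 -0.57] pos [0.51   0.047  0.0251] open 0.0001 F [-1.2  6.2 -5.2]
shift in current tool axes mm [ 3.1 -5.8 -0.1] | after turn [ 3.1 -5.8 -0.1] turn rv deg [ 0.05  0.05 -0.14] rad [ 0.001  0.001 -0.003]
```

View pics/sd15.png

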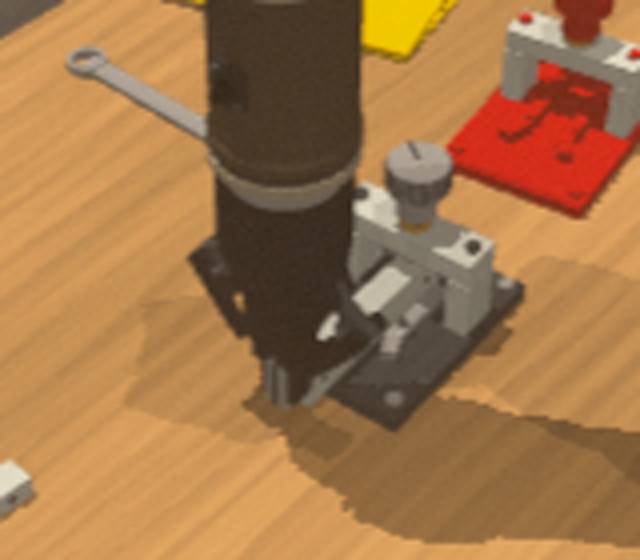

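move_arm(motion=[0,0,-0.002,0,0,0,0,0,0,-0.002,0,0,0,0,0,0,-0.001,0,0,0,0,0,0,0,0,0,0,0,0,0,0,0,0,0,0])

```text
time_s: 16.4
position: [0.5104, 0.0422, 0.0252]
ee_rot: [0.707, -0.022, 0.706, 0.024]
contact_force: [-0.7, 7.7, -5.8]
opening: 0.0004
```

move_arm(motion=[0,0,-0.001,0,0,0,0,0,0,-0.001,0,0,0,0,0,0,-0.001,0,0,0,0,0,0,0,0,0,0,0,0,0,0,0,0,0,0])

```text
time_s: 16.9
position: [0.5105, 0.0406, 0.0252]
ee_rot: [0.707, -0.022, 0.706, 0.025]
contact_force: [-0.1, 12.1, -6.3]
opening: -0.0001
```

move_arm(motion=[0,0,-0.001,0,0,0,0,0,0,-0.001,0,0,0,0,0,0,-0.001,0,0,0,0,0,0,0,0,0,0,0,0,0,0,0,0,0,0])

```text
time_s: 17.4
position: [0.5106, 0.0405, 0.0253]
ee_rot: [0.707, -0.022, 0.706, 0.027]
contact_force: [-1.1, 18.7, -7.6]
opening: 0.0
```

```bash
python3 - <<'E'
from h import *
s=Cam('side');s.crop(250,130,410,270,4,'sd16')
g=np.radians(3.75)
c=Cam('scene');c.crop(270,140,410,250,5,'sc16');
P=lambda x,y,z:[.5185+x*np.cos(g)-y*np.sin(g),-.0845+x*np.sin(g)+y*np.cos(g),z]
for q in (c,s): print((q.proj([P(.01,.115,.04),P(-.01,.115,.04)])-([270,140] if q is c else [250,130]))*(5 if q is c else 4))
go([.5185-np.sin(g)*.126,-.0845+np.cos(g)*.126,.022],3.75)
E
```

```text
[[307.74839326 289.87516138]
 [325.90038157 269.09338802]]
[[287.63000747 353.82208628]
 [314.34784492 368.34532127]]
t 17.5 q [ 0.3   0.58 -0.6   2.02  0.5   0.69 -0.55] pos [0.5105 0.0405 0.0253] open 0.0001 F [-1.8 18.3 -6.5]
shift in current tool axes mm [ 3.3  0.8 -0.2] | after turn [ 3.3  0.8 -0.2] turn rv deg [ 0.23  0.11 -0.44] rad [ 0.004  0.002 -0.008]
```

View pics/sc16.png

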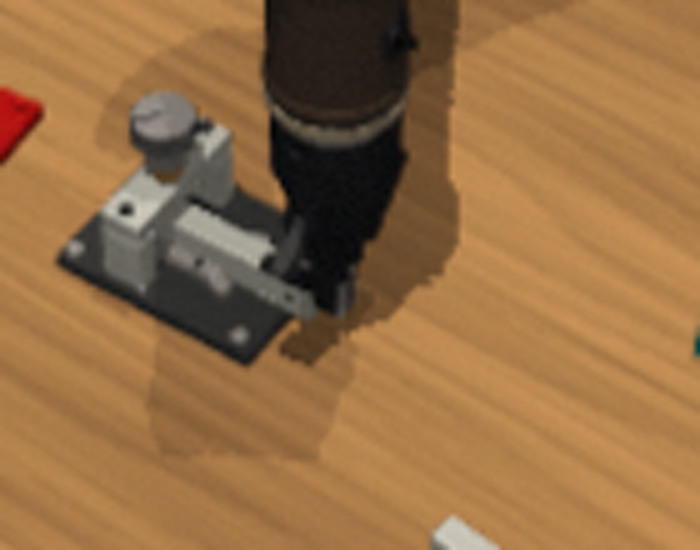

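move_arm(motion=[0,0,0.02,0,0,0,0,0,-0.045,0,0,0,0,0,0,-0.045,-0.04,0,0,0,0,0.9,-0.045,-0.04,0,0,0,0,0.9,-0.045,-0.04,0,0,0,0])

```text
time_s: 18.0
position: [0.5157, -0.0465, 0.1843]
ee_rot: [0.707, -0.023, 0.706, 0.023]
contact_force: [1.8, -0.6, -0.9]
opening: 0.028
```

move_arm(motion=[0.9,0,-0.045,0,-0.1,0,0,0.9,0,0,0,-0.145,0,0,0.9,0,0,0,-0.145,0,0,0.9,0,0,0,-0.145,0,0,0.9,0,0,0,-0.145,0,0])

```text
time_s: 18.5
position: [0.5186, -0.0909, 0.1828]
ee_rot: [0.658, -0.26, 0.658, 0.259]
contact_force: [-0.4, 0.3, 0.1]
opening: 0.0769
```

move_arm(motion=[0.9,0,0,0,-0.145,0,0,0.9,0,0,0,-0.145,0,0,0.9,0,0,0,-0.145,0,0,0.9,0,0,0,-0.145,0,0,0.9,0,0,0,-0.145,0,0])

```text
time_s: 19.0
position: [0.5186, -0.0909, 0.1827]
ee_rot: [0.523, -0.476, 0.523, 0.475]
contact_force: [-0.4, -0.2, 0.4]
opening: 0.077
```

move_arm(motion=[0.9,0,0,0,-0.145,0,0,0.9,0,0,0,-0.145,0,0,0.9,0,0,0,-0.145,0,0,0.9,0,0,0,0,0,0,0.9,0,0,0,0,0,0])

```text
time_s: 19.5
position: [0.5187, -0.0904, 0.182]
ee_rot: [-0.411, 0.575, -0.411, -0.575]
contact_force: [-0.5, 0.1, 0.4]
opening: 0.077
```

```bash
python3 - <<'E'
from h import *
for i in range(2): w=Cam('wrist','w17')
s=Cam('side');s.crop(250,130,410,270,4,'sd17')
c=Cam('scene');c.crop(270,140,410,250,5,'sc17');
go([.5187,-.084,.095],110)
E
```

```text
t 19.7 q [ 0.92  0.54 -1.13  1.84  0.55  1.11  1.49] pos [ 0.5189 -0.0896  0.1817] open 0.0769 F [-0.2 -0.   0.7]
shift in current tool axes mm [86.7 -1.7  5.4] | after turn [86.7 -1.7  5.3] turn rv deg [-0.92 -0.04  0.  ] rad [-0.016 -0.001  0.   ]
```

View pics/sc17.png

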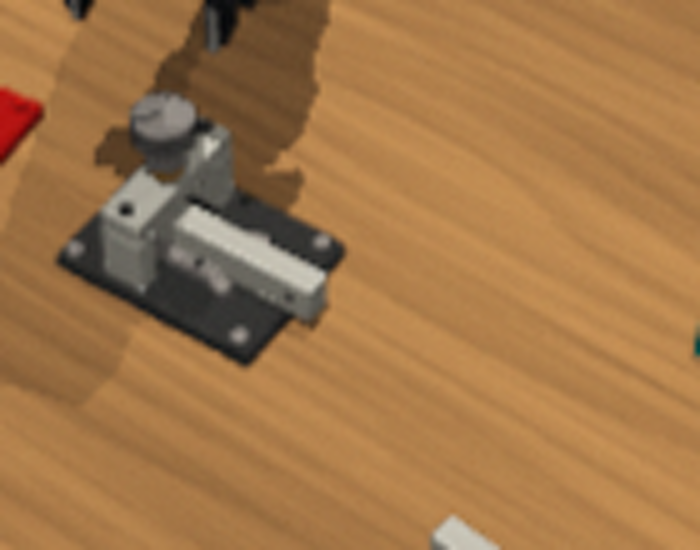

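View pics/sd17.png

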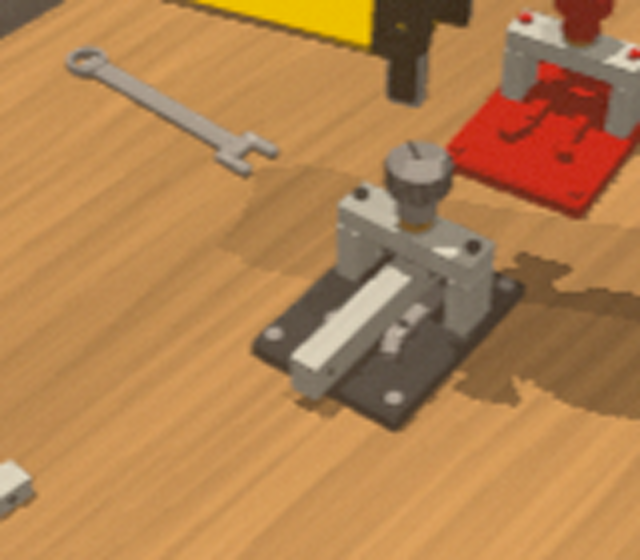

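View pics/w17.png

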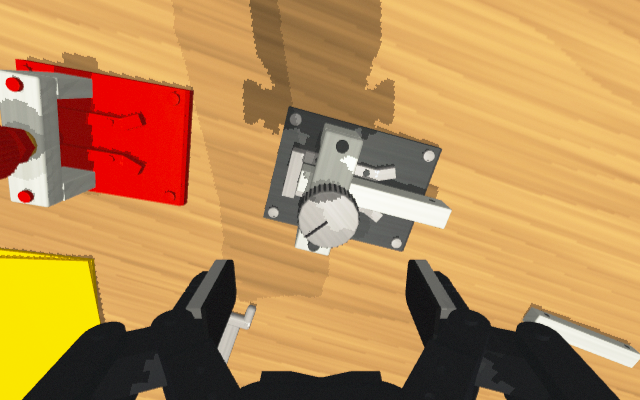

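```bash
python3 - <<'E'
from h import *
w=Cam('wrist'); w.crop(270,160,390,270,6,'w18')
print(w.plane([(328,220)],.1215).round(4))
E
```

```text
[[ 0.5188 -0.0835  0.1215]]
```

View pics/w18.png

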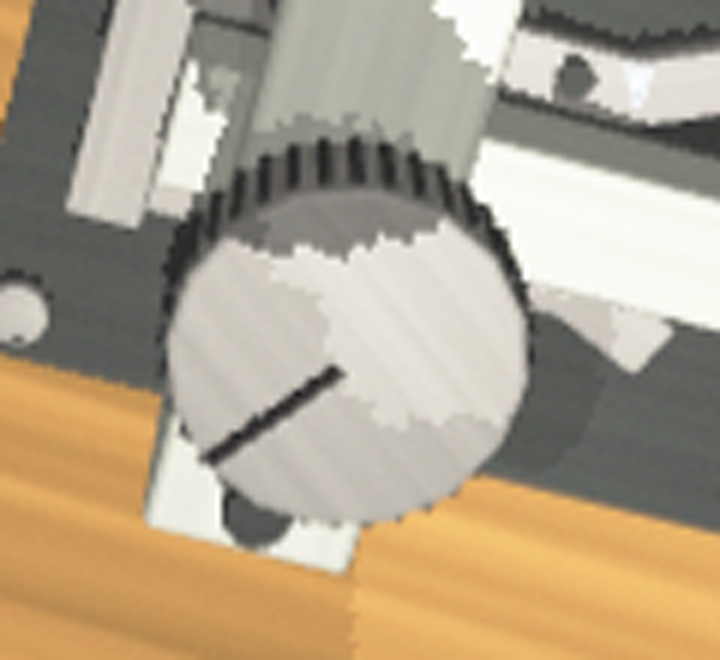

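move_arm(motion=[0.9,0.03,-0.0015,0.0055,0,0,0,0.9,0.03,0,0,0,0,0,0.9,0.0265,0,0,0,0,0,0.9,0,0,0,0,0,0,0.9,0,0,0,0,0,0])

```text
time_s: 20.25
position: [0.5187, -0.0832, 0.0954]
ee_rot: [0.41, -0.576, 0.409, 0.577]
contact_force: [0.2, 0.2, 0.0]
opening: 0.0767
```

```bash
python3 - <<'E'
from h import *
s=Cam('side');s.crop(270,110,400,230,5,'sd19')
c=Cam('scene');c.crop(250,110,370,210,6,'sc19');
go([.5188,-.0838,.095],110)
print(get_obs()['ft_torque'])
E
```

```text
t 20.35 q [ 0.83  0.64 -1.03  1.93  0.67  0.97  1.38] pos [ 0.5195 -0.0833  0.0964] open 0.0769 F [1.2 0.3 0.6]
shift in current tool axes mm [ 1.4  0.8 -0.2] | after turn [ 1.4  0.8 -0.2] turn rv deg [-0.8  -0.04  0.1 ] rad [-0.014 -0.001  0.002]
[-0.00182606  0.01232791  0.01965572]
```

View pics/sd19.png

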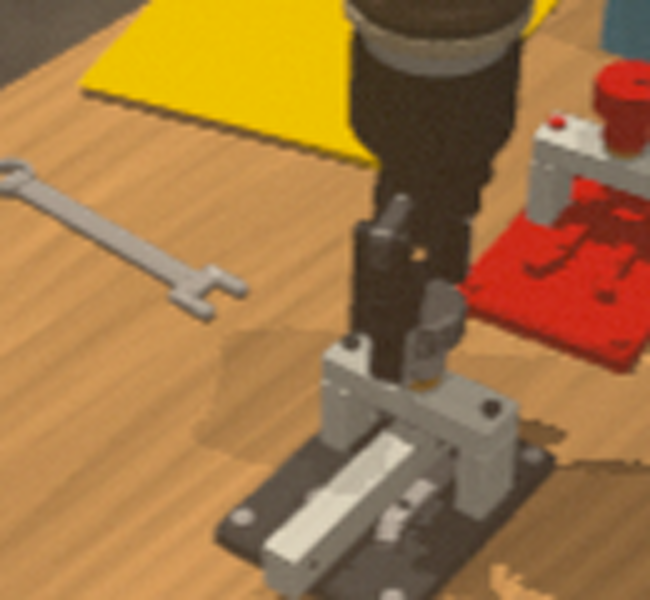

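View pics/sc19.png

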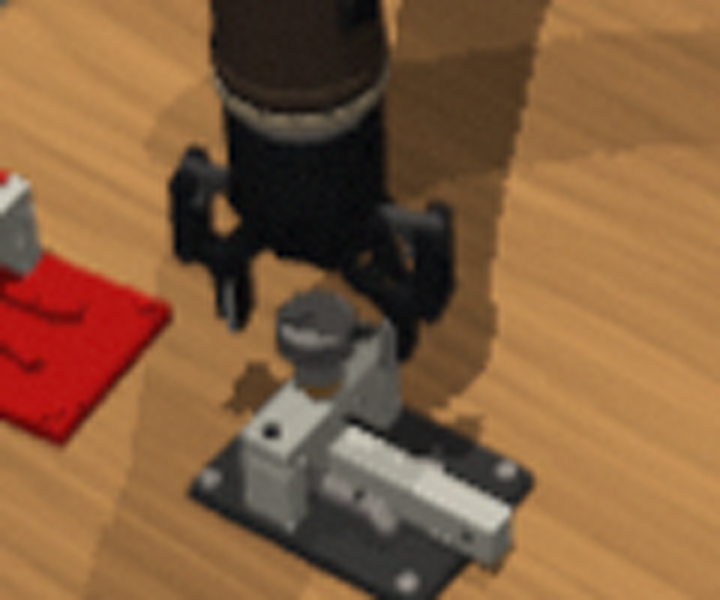

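move_arm(motion=[0.9,0.003,0,0,0,0,0,0.2,0,0,0,0,0,0,0.2,0,0,0,0,0,0,0.2,0,0,0,0,0,0,0.2,0,0,0,0,0,0], force=70)

```text
time_s: 20.85
position: [0.5191, -0.0848, 0.0928]
ee_rot: [-0.409, 0.577, -0.41, -0.575]
contact_force: [-0.9, -3.3, 8.3]
opening: 0.0384
```

```bash
cat >> h.py <<'E'
def st():
    p,r,o=pose(); z=r.as_matrix()[:,2]
    print('t',round(float(o['time_s']),2),'q7',round(float(o['qpos'][6]),3),'yaw rad',round(float(np.arctan2(z[1],z[0])),4),'p',p.round(4),'F',np.round(o['contact_force'],1),'T',np.round(o['ft_torque'],3),'open',round(float(o['opening']),4))
E
python3 -c "
from h import *
st()
c=Cam('scene');c.crop(250,110,370,210,6,'sc20')"
```

```text
t 20.85 q7 1.377 yaw rad 1.9052 p [ 0.5191 -0.0848  0.0928] F [-0.9 -3.3  8.3] T [-0.825  0.256  0.066] open 0.0384
```

View pics/sc20.png

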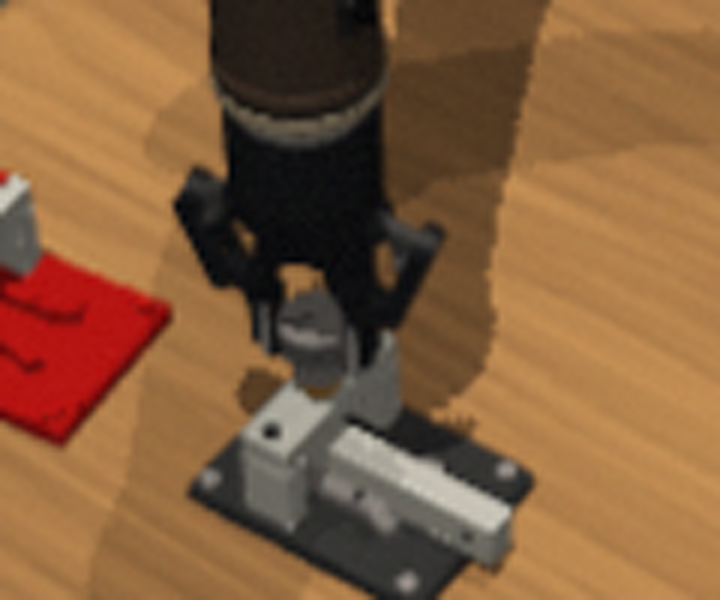

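move_arm(motion=[0.2,0.0002,0,0,0.12,0,0,0.2,0.0002,0,0,0.12,0,0,0.2,0.0002,0,0,0.12,0,0,0.2,0.0002,0,0,0.12,0,0,0.2,0.0002,0,0,0.12,0,0])

```text
time_s: 21.4
position: [0.5191, -0.0853, 0.092]
ee_rot: [0.563, -0.429, 0.563, 0.427]
contact_force: [-2.1, -4.1, 8.6]
opening: 0.0381
```

```bash
python3 -c "
from h import *
st()
c=Cam('scene');c.crop(250,110,370,210,6,'sc21')
c=Cam('side');c.crop(270,110,400,230,6,'sd21')"
```

```text
t 21.4 q7 0.86 yaw rad 1.3 p [ 0.5191 -0.0853  0.092 ] F [-2.1 -4.1  8.6] T [-1.039  0.527  0.112] open 0.0381
```

View pics/sc21.png

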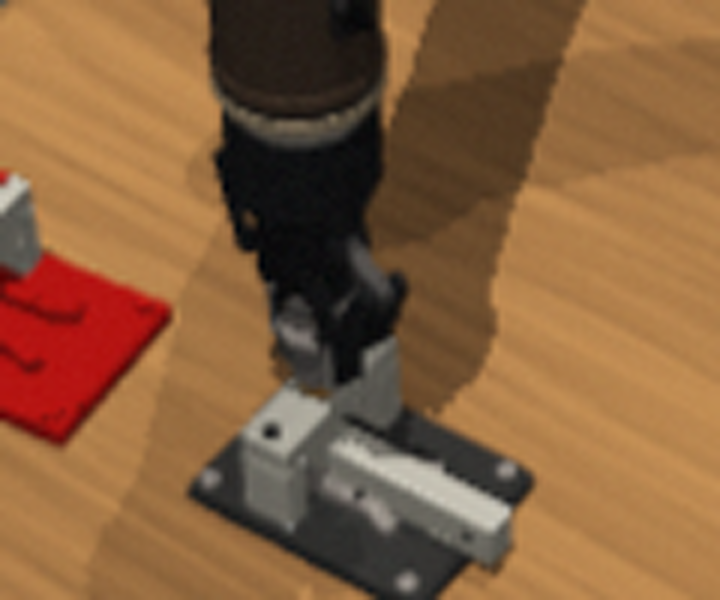

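View pics/sd21.png

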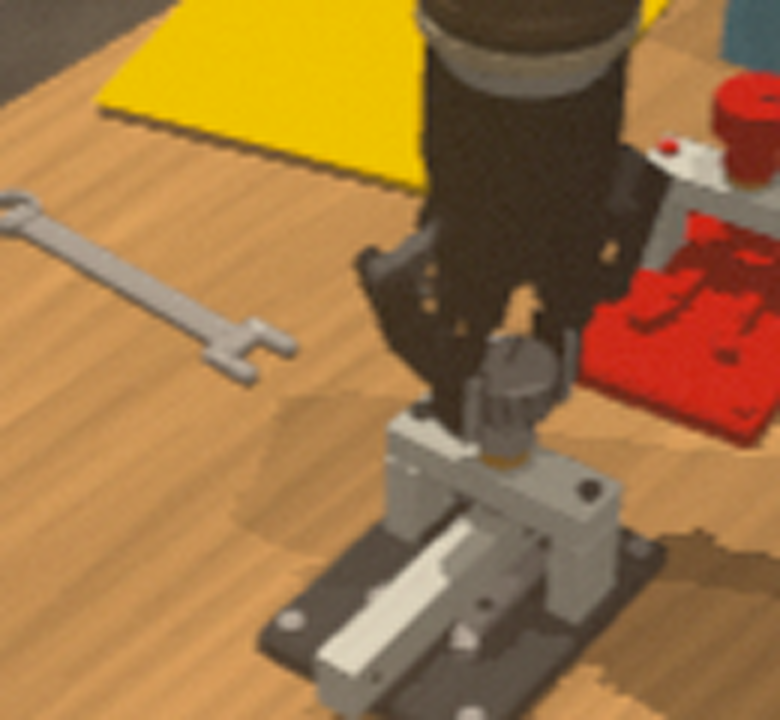

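move_arm(motion=[0.2,0.0002,0,0,0.12,0,0,0.2,0.0002,0,0,0.12,0,0,0.2,0.0001,0,0,0.12,0,0,0.2,0.0001,0,0,0.12,0,0,0.2,0.0002,0,0,0.12,0,0])

```text
time_s: 22.0
position: [0.5188, -0.0857, 0.0912]
ee_rot: [0.664, -0.244, 0.664, 0.241]
contact_force: [-3.6, -5.5, 9.7]
opening: 0.0386
```

move_arm(motion=[0.2,0.0002,0,0,0.1,0,0,0.2,0.0002,0,0,0.1,0,0,0.2,0.0001,0,0,0.1,0,0,0.2,0.0001,0,0,0.1,0,0,0.2,0,0,0,0,0,0])

```text
time_s: 22.5
position: [0.5186, -0.0858, 0.0907]
ee_rot: [0.699, -0.107, 0.699, 0.105]
contact_force: [-2.6, -5.5, 11.4]
opening: 0.0382
```

```bash
python3 -c "
from h import *
st()
c=Cam('side');c.crop(270,110,400,230,6,'sd22')"
```

```text
t 22.5 q7 0.005 yaw rad 0.3009 p [ 0.5186 -0.0858  0.0907] F [-2.6 -5.5 11.4] T [-1.305  1.004 -0.128] open 0.0382
```

View pics/sd22.png

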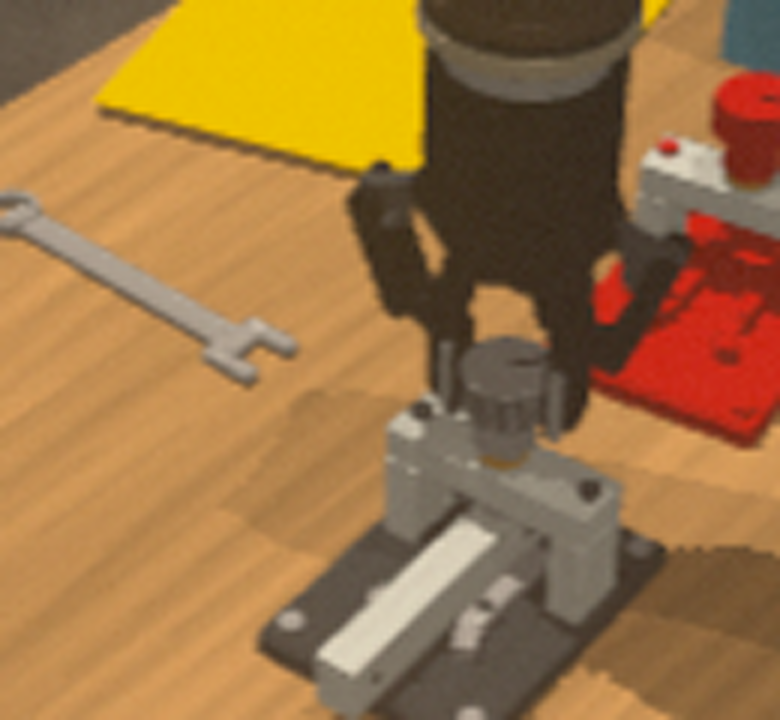

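move_arm(motion=[0.2,0.0001,0,0,0.08,0,0,0.2,0,0,0,0.08,0,0,0.2,0.0001,0,0,0.08,0,0,0.2,0.0001,0,0,0.08,0,0,0.2,0,0,0,0,0,0])

```text
time_s: 23.05
position: [0.5183, -0.0859, 0.0903]
ee_rot: [0.707, 0.005, 0.707, -0.008]
contact_force: [-4.8, -6.8, 11.3]
opening: 0.0383
```

```bash
python3 -c "
from h import *
st()"
```

```text
t 23.05 q7 -0.269 yaw rad -0.0186 p [ 0.5183 -0.0859  0.0903] F [-4.8 -6.8 11.3] T [-1.277  1.132 -0.068] open 0.0383
```

move_arm(motion=[0.2,0.0001,0,0,0.08,0,0,0.2,0.0001,0,0,0.08,0,0,0.2,0.0001,0,0,0.08,0,0,0.2,0,0,0,0,0,0,0.2,0,0,0,0,0,0])

```text
time_s: 23.55
position: [0.5181, -0.0858, 0.09]
ee_rot: [0.701, 0.089, 0.701, -0.091]
contact_force: [-4.5, -5.7, 12.0]
opening: 0.0381
```

```bash
python3 -c "
from h import *
st()"
```

```text
t 23.55 q7 -0.474 yaw rad -0.2561 p [ 0.5181 -0.0858  0.09  ] F [-4.5 -5.7 12. ] T [-1.154  1.234 -0.094] open 0.0381
```

move_arm(motion=[0.2,0.0001,0,0,0.06,0,0,0.2,0.0001,0,0,0.06,0,0,0.2,0,0,0,0.06,0,0,0.2,0,0,0,0,0,0,0.2,0,0,0,0,0,0])

```text
time_s: 24.05
position: [0.518, -0.0858, 0.0899]
ee_rot: [0.69, 0.152, 0.69, -0.154]
contact_force: [-5.8, -6.4, 12.7]
opening: 0.0382
```

```bash
python3 -c "
from h import *
st()"
```

```text
t 24.05 q7 -0.629 yaw rad -0.4358 p [ 0.518  -0.0858  0.0899] F [-5.8 -6.4 12.7] T [-1.068  1.359 -0.039] open 0.0382
```

move_arm(motion=[0.2,0.0001,0,0,0.06,0,0,0.2,0.0001,0,0,0.06,0,0,0.2,0,0,0,0.06,0,0,0.2,0,0,0,0,0,0,0.2,0,0,0,0,0,0])

```text
time_s: 24.55
position: [0.5185, -0.085, 0.0897]
ee_rot: [0.674, 0.213, 0.674, -0.215]
contact_force: [-5.3, -3.4, 11.3]
opening: 0.0383
```

```bash
python3 -c "
from h import *
st()"
```

```text
t 24.55 q7 -0.785 yaw rad -0.6151 p [ 0.5185 -0.085   0.0897] F [-5.3 -3.4 11.3] T [-0.769  0.762 -0.05 ] open 0.0383
```

```bash
python3 -c "
from h import *
c=Cam('side');c.crop(315,140,375,200,10,'sd23')
c=Cam('scene');c.crop(280,145,330,195,12,'sc23')
import cv2
a=cv2.imread('pics/sd23.png');b=cv2.imread('pics/sc23.png')
cv2.imwrite('pics/x23.png',cv2.resize(np.hstack([cv2.resize(a,(400,400)),cv2.resize(b,(400,400))]),None,fx=1,fy=1))"
```

```text
(no output)
```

View pics/x23.png

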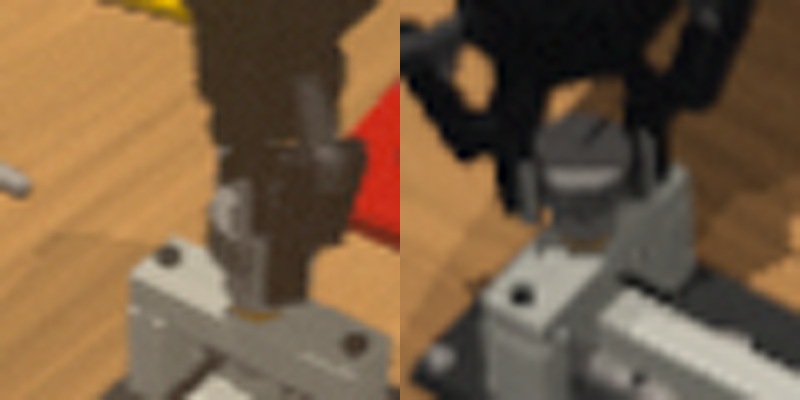

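```bash
python3 -c "
from h import *
c=Cam('scene')
P=c.plane([(303,162.7),(305.9,160.2)],.119);v=P[1]-P[0];print(P,np.degrees(np.arctan2(v[1],v[0])),np.linalg.norm(v))
e=lambda a:c.proj([P[0]+.019*np.array([np.cos(np.radians(a)),np.sin(np.radians(a)),0])])
for a in (-179,-160,160,140): print(a,e(a)*8-np.array([280*8-400,145*8]))
st()"
```

```text
[[ 0.51604283 -0.08204914  0.119     ]
 [ 0.50259728 -0.08179254  0.119     ]] 178.9066767274681 0.013447997634043722
-179 [[615.31015237 112.5920815 ]]
-160 [[600.90532929 107.1849975 ]]
160 [[627.28159072 122.21549172]]
140 [[633.41783219 133.83891941]]
t 24.7 q7 -0.785 yaw rad -0.6151 p [ 0.5185 -0.085   0.0897] F [-5.3 -3.5 11.3] T [-0.799  0.779 -0.013] open 0.038
```

move_arm(motion=[0.2,0.0001,0,0,0.05,0,0,0.2,0,0,0,0.05,0,0,0.2,0,0,0,0.05,0,0,0.2,0,0,0,0,0,0,0.2,0,0,0,0,0,0])

```text
time_s: 25.2
position: [0.5204, -0.083, 0.0897]
ee_rot: [0.658, 0.264, 0.655, -0.263]
contact_force: [1.4, 1.8, 6.7]
opening: 0.0385
```

```bash
python3 -c "
from h import *
st()"
```

```text
t 25.2 q7 -0.914 yaw rad -0.7628 p [ 0.5204 -0.083   0.0897] F [1.4 1.8 6.7] T [ 0.247 -0.483 -0.01 ] open 0.0385
```

move_arm(motion=[0.2,0.0001,0,0,0.05,0,0,0.2,0,0,0,0.05,0,0,0.2,0,0,0,0,0,0,0.2,0,0,0,0,0,0,0.2,0,0,0,0,0,0])

```text
time_s: 25.7
position: [0.5219, -0.0821, 0.0897]
ee_rot: [0.645, 0.296, 0.641, -0.294]
contact_force: [6.4, 3.0, 3.2]
opening: 0.0382
```

```bash
python3 -c "
from h import *
st()"
```

```text
t 25.7 q7 -0.999 yaw rad -0.8604 p [ 0.5219 -0.0821  0.0897] F [6.4 3.  3.2] T [ 0.659 -1.439  0.547] open 0.0382
```

```bash
python3 -c "
from h import *
print(get_obs()['qpos'].round(3))
c=Cam('side');c.crop(315,140,375,200,10,'sd24')
c=Cam('scene');c.crop(280,145,330,195,16,'sc24')"
```

```text
[ 0.356  0.446 -0.368  1.957  0.223  0.771 -0.999]
```

View pics/sc24.png

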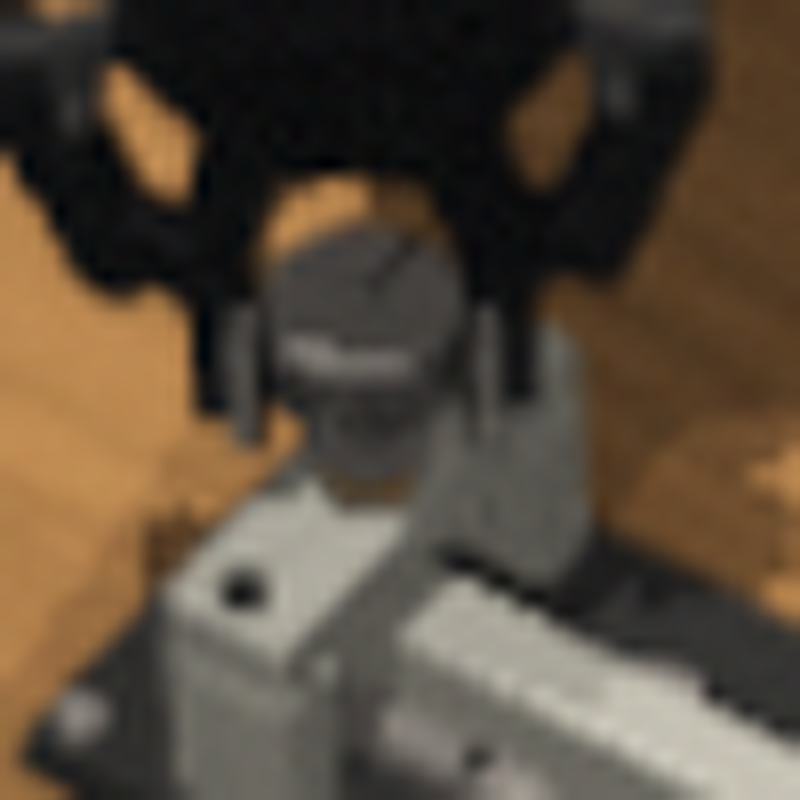

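View pics/sd24.png

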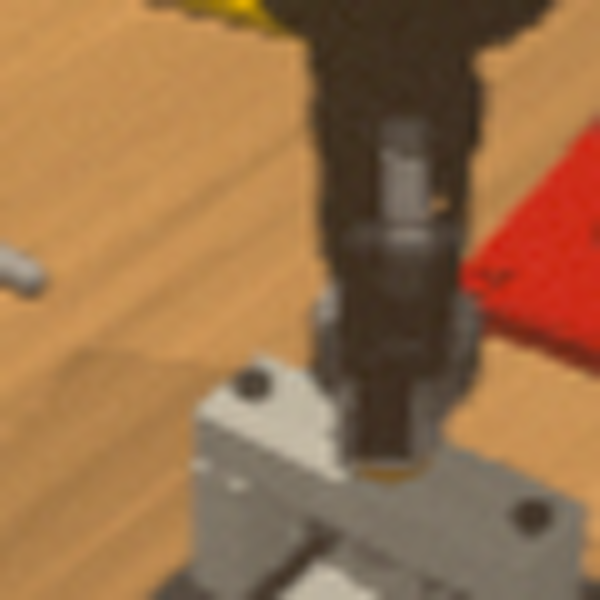

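```bash
python3 -c "
import cv2,numpy as np
a=cv2.resize(cv2.imread('pics/sc23.png'),(50,50),interpolation=cv2.INTER_AREA)
b=cv2.resize(cv2.imread('pics/sc24.png'),(50,50),interpolation=cv2.INTER_AREA)
for im in(a,b):
    print(cv2.cvtColor(im,cv2.COLOR_BGR2GRAY)[12:25,15:32])
cv2.imwrite('pics/cmp.png',np.hstack([cv2.resize(i[8:30,12:34],(400,400),interpolation=cv2.INTER_CUBIC) for i in (a,b)]))"
```

```text
[[ 18  16  17  59 125 139 126  89  67  64  63  59  47  24  15  15  12]
 [ 15  16  22  74 133 128  93  65  61  63  65  60  48  16  11  12  10]
 [ 14  16  32  80 113  94  67  63  64  61  56  57  52  15  12  12  13]
 [ 14  16  38  72  80  68  64  66  63  52  43  57  50  16  15  16  14]
 [ 14  25  49  65  65  64  66  66  56  43  56  64  54  28  26  42  20]
 [ 15  31  62  66  65  66  64  61  50  56  65  67  64  46  31  55  45]
 [ 13  31  63  67  68  68  66  62  59  65  67  67  67  56  32  55  53]
 [ 18  31  53  65  66  66  66  65  65  65  66  65  66  56  31  48  53]
 [ 52  51  47  64  69  69  69  70  68  69  69  68  65  50  25  45  53]
 [ 68  66  52  81 104 106 104 104 105 104 105  98  75  41  26  45  53]
 [ 67  69  47  76 112 122 122 122 121 119 107  86  60  34  28  47  58]
 [ 62  69  41  52  77  90  92  87  85  83  68  54  45  36  31  45  69]
 [ 58  69  44  45  52  60  58  54  51  51  45  48  50  49  43  54  82]]
[[ 16  27  66 112 124 139 139 118  67  57  57  44  17  11  14  13  12]
 [ 19  44 104 139 139 132 118  99  72  63  64  55  28  15  13  11  14]
 [ 19  64 128 136 116  97  81  69  68  63  53  51  44  21  13  14  11]
 [ 28  70 109  99  80  68  66  66  66  59  45  55  53  28  11  13  13]
 [ 28  60  80  69  66  65  67  66  61  51  58  65  58  40  13  13  13]
 [ 23  54  71  67  67  65  64  60  52  57  65  67  66  51  17  15  15]
 [ 26  50  66  68  68  66  66  64  58  64  67  66  68  57  23  20  17]
 [ 58  50  66  66  66  66  65  64  63  64  66  65  66  58  40  52  25]
 [ 65  47  65  69  69  67  65  65  66  65  64  66  63  50  44  64  35]
 [ 64  40  72 102 106  96  72  69  69  71  69  68  57  37  46  66  38]
 [ 68  35  64  92 113 116 104 102 101  99  84  60  44  31  50  72  40]
 [ 68  28  41  55  77  86  87  86  84  82  72  53  38  33  49  72  41]
 [ 67  30  36  41  49  53  59  54  53  54  51  50  46  45  47  70  43]]
```

View pics/cmp.png

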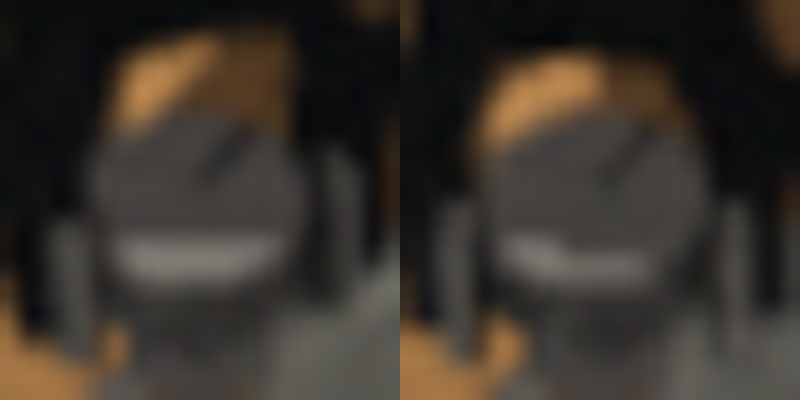

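move_arm(motion=[0.7,0,0,0,0,0,0,0.7,0,0,0,0,0,0,0.7,0,0,0,0,0,0,0.7,0,0,0,0,0,0,0.7,0,0,0,0,0,0])

```text
time_s: 26.3
position: [0.5182, -0.0838, 0.0881]
ee_rot: [0.642, 0.296, 0.642, -0.296]
contact_force: [-0.1, 0.1, 0.6]
opening: 0.0598
```

```bash
python3 -c "
from h import *
st(); go([.5187,-.0843,.0905],-15)"
```

```text
t 26.3 q7 -1.001 yaw rad -0.8642 p [ 0.5182 -0.0838  0.0881] F [-0.1  0.1  0.6] T [ 0.003 -0.021 -0.003] open 0.0598
t 26.3 q [ 0.36  0.45 -0.37  1.96  0.22  0.77 -1.  ] pos [ 0.5182 -0.0838  0.0881] open 0.0598 F [-0.1  0.1  0.6]
shift in current tool axes mm [-2.4  0.   0.7] | after turn [-2.4 -0.4  0.6] turn rv deg [-3.452e+01 -3.000e-02  2.000e-02] rad [-0.602 -0.     0.   ]
```

move_arm(motion=[0.7,-0.002,0,0.0006,0,0,0,0.7,0,0,0,-0.14,0,0,0.7,0,0,0,-0.14,0,0,0.7,0,0,0,-0.14,0,0,0.7,0,0,0,-0.14,0,0])

```text
time_s: 26.8
position: [0.519, -0.0842, 0.0905]
ee_rot: [0.699, 0.105, 0.699, -0.105]
contact_force: [0.3, -0.1, -0.5]
opening: 0.0595
```

move_arm(motion=[0.7,0,0,0,0,0,0,0.2,0,0,0,0,0,0,0.2,0,0,0,0,0,0,0.2,0,0,0,0,0,0,0.2,0,0,0,0,0,0], force=120)

```text
time_s: 27.3
position: [0.5186, -0.0842, 0.0909]
ee_rot: [0.699, 0.108, 0.699, -0.108]
contact_force: [-3.1, -0.3, 8.2]
opening: 0.0375
```

```bash
python3 -c "
from h import *
st(); Cam('scene').crop(280,145,330,195,16,'sc25');Cam('side').crop(315,140,375,200,12,'sd25')"
```

```text
t 27.3 q7 -0.517 yaw rad -0.3071 p [ 0.5186 -0.0842  0.0909] F [-3.1 -0.3  8.2] T [-0.019  0.801 -0.062] open 0.0375
```

View pics/sc25.png

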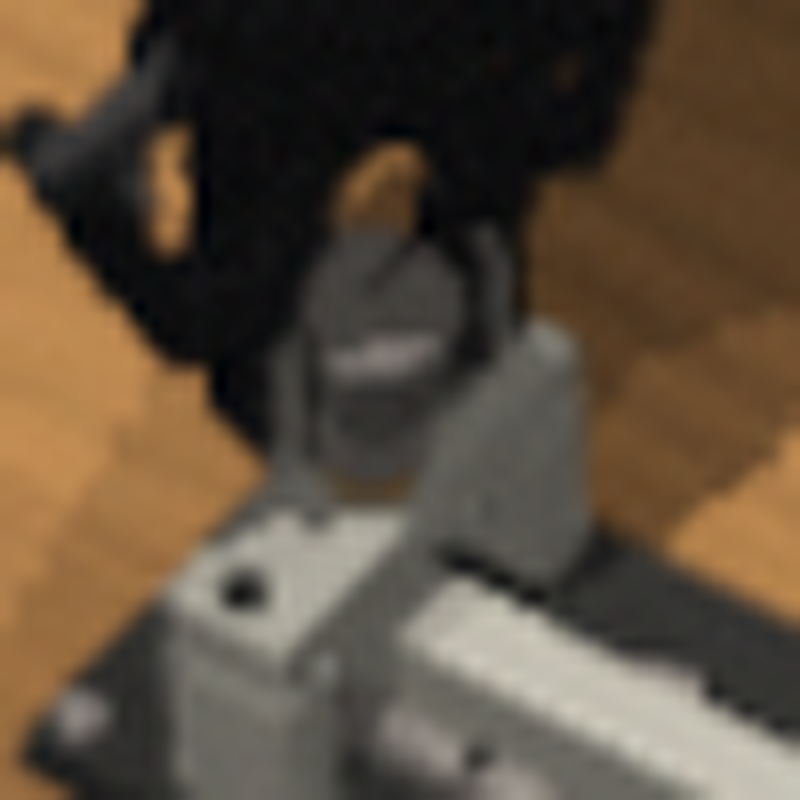

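View pics/sd25.png

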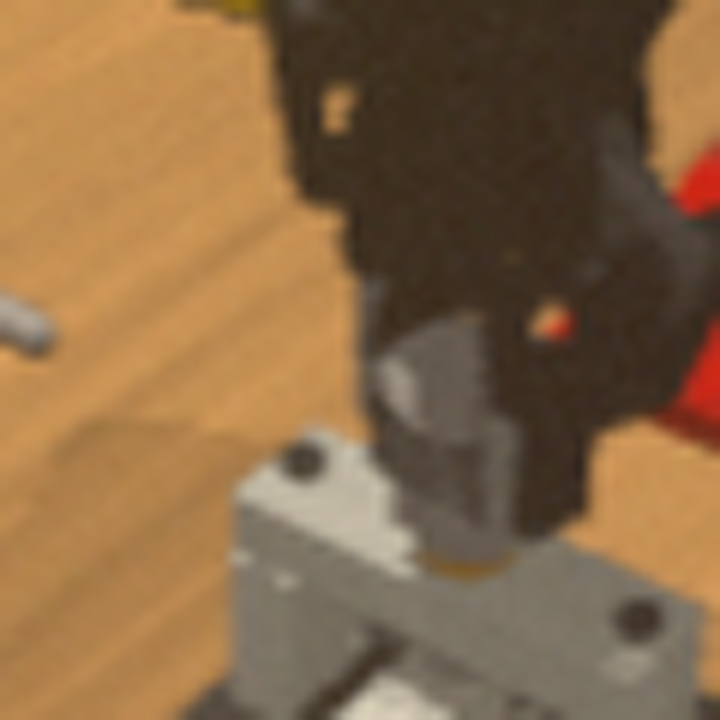

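move_arm(motion=[0.2,0,0,0,0.04,0,0,0.2,0,0,0,0.04,0,0,0.2,0,0,0,0,0,0,0.2,0,0,0,0,0,0,0.2,0,0,0,0,0,0])

```text
time_s: 27.9
position: [0.5189, -0.0844, 0.091]
ee_rot: [0.694, 0.136, 0.694, -0.136]
contact_force: [-4.4, -1.5, 6.1]
opening: 0.0369
```

```bash
python3 -c "
from h import *
st();print(get_obs()['effort'].round(2))"
```

```text
t 27.9 q7 -0.586 yaw rad -0.387 p [ 0.5189 -0.0844  0.091 ] F [-4.4 -1.5  6.1] T [-0.49  -0.184 -0.148] open 0.0369
[ -0.72 -49.78  -5.62 -22.67  -0.17  -0.53   0.12]
```

move_arm(motion=[0.2,0,0,0,0.04,0,0,0.2,0,0,0,0.04,0,0,0.2,0,0,0,0,0,0,0.2,0,0,0,0,0,0,0.2,0,0,0,0,0,0])

```text
time_s: 28.4
position: [0.5189, -0.0844, 0.0909]
ee_rot: [0.688, 0.163, 0.688, -0.164]
contact_force: [-4.1, -0.5, 5.4]
opening: 0.0369
```

```bash
python3 -c "
from h import *
st();print(get_obs()['effort'].round(2));Cam('scene').crop(280,145,330,195,16,'sc26')"
```

```text
t 28.4 q7 -0.654 yaw rad -0.4658 p [ 0.5189 -0.0844  0.0909] F [-4.1 -0.5  5.4] T [-0.6   -0.123 -0.004] open 0.0369
[-7.100e-01 -4.976e+01 -5.410e+00 -2.258e+01 -3.600e-01 -5.300e-01
  1.000e-02]
```

View pics/sc26.png

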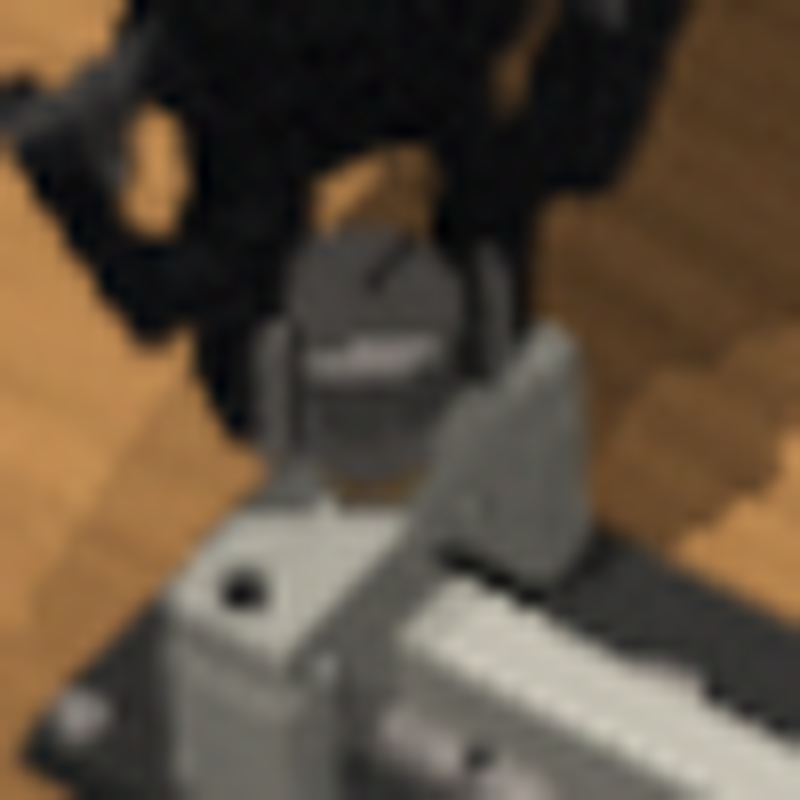

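```bash
cat > idx.py <<'E'
from h import *
import sys
c=Cam('scene') 
def load(f,x0,y0,w,h):
    im=cv2.imread('pics/%s.png'%f); return cv2.resize(im,(w,h),interpolation=cv2.INTER_AREA),x0,y0
def ang(im,x0,y0,z,C=(.5160,-.0820)):
    g=cv2.cvtColor(im,cv2.COLOR_BGR2GRAY).astype(float)
    yy,xx=np.mgrid[0:g.shape[0],0:g.shape[1]]; px=np.c_[xx.ravel()+x0,yy.ravel()+y0]
    P=c.plane(px,z)[:,:2]-C; r=np.hypot(*P.T)
    m=(r<.0135); gg=g.ravel()
    bg=np.median(gg[m]); d=np.clip(bg-6-gg,0,25)*m
    v=(P*d[:,None]).sum(0)/d.sum(); 
    # line direction by PCA
    Q=P-v; S=(Q*d[:,None]).T@Q/d.sum(); w,V=np.linalg.eigh(S); a=V[:,1]; a=a*np.sign(a@v)
    return round(bg),int((d>0).sum()),v.round(4),'cent',np.degrees(np.arctan2(v[1],v[0])).round(1),'pca',np.degrees(np.arctan2(a[1],a[0])).round(1)
if __name__=='__main__':
    for f,b,z in (('sc19',(250,110,120,100),.1212),('sc20',(250,110,120,100),.1212),('sc21',(250,110,120,100),.1204),('sc23',(280,145,50,50),.1182),('sc24',(280,145,50,50),.1182),('sc25',(280,145,50,50),.1182),('sc26',(280,145,50,50),.1182)):
        print(f,*ang(*load(f,*b),z))
    print('now',*ang(c.im,0,0,.118)); st()
E
python3 idx.py
```

```text
sc19 66 5 [ 0.0068 -0.0057] cent -40.1 pca -15.4
sc20 65 12 [-0.0057  0.0037] cent 147.0 pca 142.3
sc21 24 11 [-0.0001  0.0039] cent 91.0 pca 69.0
sc23 66 8 [-0.0085 -0.0029] cent -161.2 pca -170.7
sc24 65 6 [-0.0086 -0.0025] cent -163.9 pca -173.0
sc25 65 9 [-0.0049 -0.0055] cent -131.9 pca 153.1
sc26 66 9 [-0.0074 -0.003 ] cent -157.7 pca -171.9
now 66 9 [-0.0073 -0.003 ] cent -157.4 pca -169.0
t 28.5 q7 -0.654 yaw rad -0.4658 p [ 0.5189 -0.0844  0.0909] F [-4.4 -1.1  5.7] T [-0.583 -0.124  0.009] open 0.0374
```

```bash
python3 -c "
from h import *
w=Cam('wrist','w27');w.crop(240,220,400,340,5,'w27c');st()"
```

```text
t 28.55 q7 -0.654 yaw rad -0.4658 p [ 0.5189 -0.0844  0.0909] F [-4.4 -0.3  6.1] T [-0.525 -0.118 -0.053] open 0.0369
```

View pics/w27c.png

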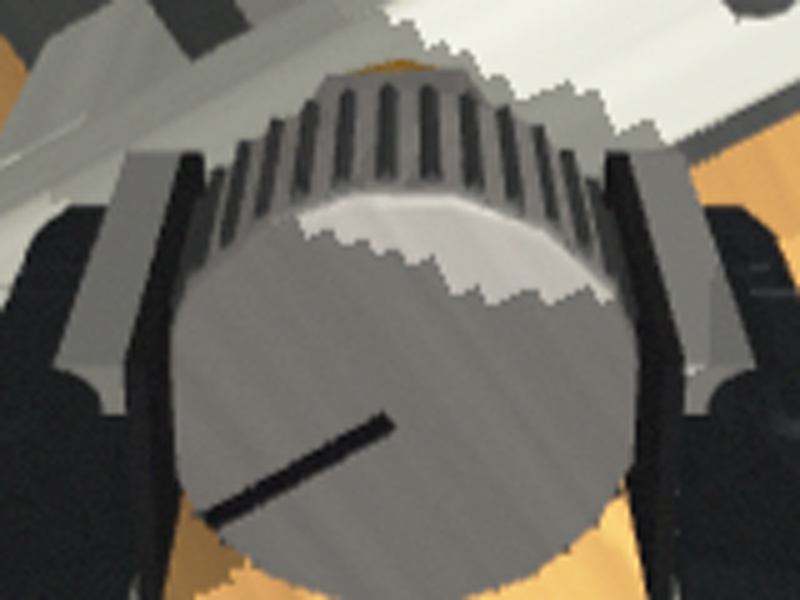

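```bash
cat > widx.py <<'E'
from h import *
def widx(z=.1187,save=None):
    w=Cam('wrist'); 
    if save: w.crop(240,220,400,340,5,save)
    p,r,o=pose(); g=cv2.cvtColor(w.im,cv2.COLOR_BGR2GRAY)
    # search inside head disc r<17mm about axis
    yy,xx=np.mgrid[200:399,240:400]; px=np.c_[xx.ravel(),yy.ravel()]
    P=w.plane(px,z)[:,:2]; C=np.array([.5187,-.0842]); rr=np.hypot(*(P-C).T)
    m=(rr<.0175)&(g[yy.ravel(),xx.ravel()]<60)
    full=np.zeros(g.shape,np.uint8); full[px[m][:,1],px[m][:,0]]=1
    n,l,s,_=cv2.connectedComponentsWithStats(full); k=1+np.argmax(s[1:,4]); sel=l[px[:,1],px[:,0]]==k
    Q=P[sel]; c=Q.mean(0); U,S,V=np.linalg.svd(Q-c); a=V[0]; a=a*np.sign(a@(c-C))
    zt=r.as_matrix()[:,2]
    print('n',sel.sum(),'len',np.ptp((Q-c)@a).round(4),'wid',np.ptp((Q-c)@V[1]).round(4),'INDEX rad',np.arctan2(a[1],a[0]).round(4),'deg',np.degrees(np.arctan2(a[1],a[0])).round(2),'cent',np.degrees(np.arctan2(*(c-C)[::-1])).round(1))
if __name__=='__main__':
    import sys
    widx(save=sys.argv[1] if len(sys.argv)>1 else None); st()
E
python3 widx.py w28c
```

```text
n 169 len 0.0167 wid 0.002 INDEX rad -3.0239 deg -173.25 cent -177.6
t 28.6 q7 -0.654 yaw rad -0.4657 p [ 0.5189 -0.0844  0.0909] F [-4.9 -0.9  5.8] T [-0.55  -0.111  0.028] open 0.0363
```

move_arm(motion=[0.2,0,0,0,0.05,0,0,0.2,0,0,0,0.05,0,0,0.2,0,0,0,0,0,0,0.2,0,0,0,0,0,0,0.2,0,0,0,0,0,0])

```text
time_s: 29.1
position: [0.5198, -0.0828, 0.0912]
ee_rot: [0.68, 0.198, 0.679, -0.197]
contact_force: [-0.5, 2.4, 7.2]
opening: 0.037
```

```bash
python3 widx.py w29c
```

```text
n 166 len 0.0167 wid 0.0019 INDEX rad -3.03 deg -173.61 cent -178.1
t 29.15 q7 -0.74 yaw rad -0.5652 p [ 0.5198 -0.0828  0.0912] F [-0.7  2.2  7.4] T [ 0.79   0.238 -0.084] open 0.037
```

move_arm(motion=[0.2,0,0,0,0.05,0,0,0.2,0,0,0,0.05,0,0,0.2,0,0,0,0,0,0,0.2,0,0,0,0,0,0,0.2,0,0,0,0,0,0])

```text
time_s: 29.65
position: [0.5213, -0.0815, 0.0912]
ee_rot: [0.67, 0.232, 0.667, -0.229]
contact_force: [4.6, 7.1, 0.9]
opening: 0.0369
```

```bash
python3 widx.py w30c
```

```text
n 163 len 0.0169 wid 0.0019 INDEX rad -3.0272 deg -173.45 cent -177.7
t 29.7 q7 -0.827 yaw rad -0.664 p [ 0.5213 -0.0814  0.0912] F [ 3.3  6.  -0.5] T [ 1.312 -1.128 -0.094] open 0.037
```

View pics/w30c.png

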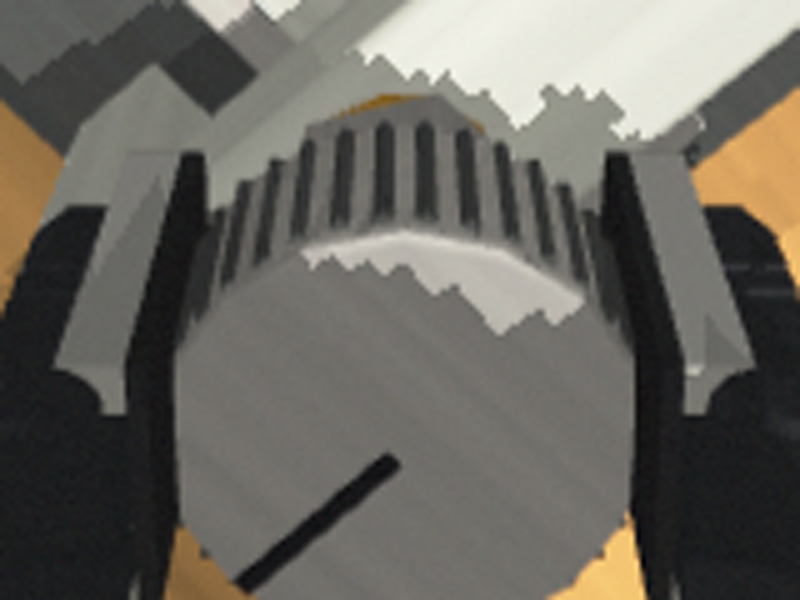

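move_arm(motion=[0.2,0,0,0,0.04,0,0,0.2,0,0,0,0.04,0,0,0.2,0,0,0,0.04,0,0,0.2,0,0,0,0.04,0,0,0.2,0,0,0,0.06,0,0])

```text
time_s: 30.2
position: [0.5247, -0.0798, 0.0914]
ee_rot: [0.643, 0.305, 0.636, -0.299]
contact_force: [17.5, 6.2, -11.4]
opening: 0.0367
```

```bash
python3 -c "
from h import *
st();print(get_obs()['effort'].round(2))"; python3 widx.py
```

```text
t 30.2 q7 -1.017 yaw rad -0.8818 p [ 0.5247 -0.0798  0.0914] F [ 17.5   6.2 -11.4] T [ 1.743 -3.494  0.132] open 0.0367
[  7.71 -59.15   1.73 -15.79   1.94   6.64   1.18]
n 155 len 0.0169 wid 0.0018 INDEX rad -3.0523 deg -174.89 cent -179.4
t 30.25 q7 -1.022 yaw rad -0.8876 p [ 0.5249 -0.0797  0.0914] F [ 17.4   9.8 -12.1] T [ 2.398 -3.504 -0.008] open 0.0371
```

move_arm(motion=[0.7,0,0,0,0,0,0,0.7,0,0,0,0,0,0,0.7,0,0,0,0,0,0,0.7,0,0,0,-0.14,0,0,0.7,0,0,0,-0.14,0,0])

```text
time_s: 30.75
position: [0.5185, -0.0844, 0.0903]
ee_rot: [0.675, 0.209, 0.676, -0.209]
contact_force: [0.4, -0.2, 0.3]
opening: 0.0594
```

move_arm(motion=[0.7,0,0,0,-0.14,0,0,0.7,0,0,0,-0.14,0,0,0.7,0,0,0,0,0,0,0.7,0,0,0,0,0,0,0.7,0,0,0,0,0,0])

```text
time_s: 31.25
position: [0.5187, -0.0843, 0.0903]
ee_rot: [0.698, 0.115, 0.698, -0.115]
contact_force: [1.0, -0.3, 0.1]
opening: 0.0598
```

```bash
python3 widx.py w31c; python3 -c "
from h import *
go([.5187,-.0842,.091],-20)"
```

```text
n 156 len 0.0166 wid 0.0019 INDEX rad -3.0538 deg -174.97 cent -179.0
t 31.3 q7 -0.533 yaw rad -0.3268 p [ 0.5188 -0.0842  0.0903] F [-0.   0.5 -0.6] T [ 0.028 -0.006 -0.015] open 0.0596
t 31.3 q [ 0.46  0.47 -0.49  1.95  0.3   0.8  -0.53] pos [ 0.5188 -0.0842  0.0903] open 0.0596 F [-0.   0.5 -0.6]
shift in current tool axes mm [-0.7 -0.  -0.1] | after turn [-0.7 -0.  -0.1] turn rv deg [ 1.28 -0.    0.01] rad [ 0.022 -0.     0.   ]
```

View pics/w31c.png

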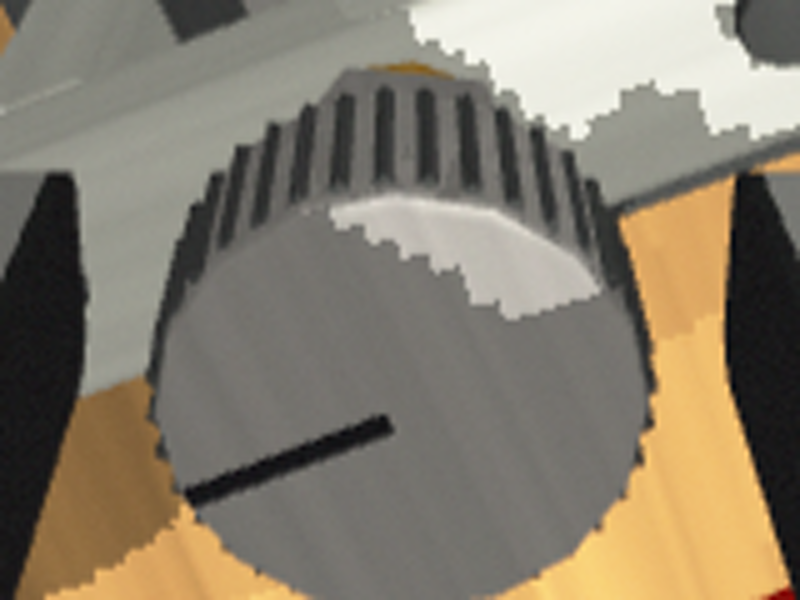

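move_arm(motion=[0.2,0,0,0,0,0,0,0.2,0,0,0,0,0,0,0.2,0,0,0,0,0,0,0.2,0,0,0,0,0,0,0.2,0,0,0,0,0,0], force=120)

```text
time_s: 31.8
position: [0.5186, -0.084, 0.0909]
ee_rot: [0.698, 0.114, 0.698, -0.114]
contact_force: [-3.0, 0.1, 6.8]
opening: 0.0368
```

```bash
python3 widx.py
```

```text
n 157 len 0.0167 wid 0.002 INDEX rad -3.0503 deg -174.77 cent -179.0
t 31.85 q7 -0.532 yaw rad -0.3247 p [ 0.5187 -0.084   0.0909] F [-2.6  0.1  7.8] T [ 0.108  0.715 -0.071] open 0.0375
```

move_arm(motion=[0.2,0,0,0,0.1,0,0,0.2,0,-0.001,0,0.1,0,0,0.2,0,-0.001,0,0.1,0,0,0.2,0,-0.001,0,0.1,0,0,0.2,0,-0.001,0,0.1,0,0])

```text
time_s: 32.35
position: [0.5163, -0.0871, 0.0906]
ee_rot: [0.647, 0.283, 0.648, -0.284]
contact_force: [-2.1, 2.5, 3.4]
opening: 0.0369
```

```bash
python3 widx.py;python3 -c "
from h import *
print(get_obs()['effort'].round(2))"
```

```text
n 168 len 0.0169 wid 0.0019 INDEX rad -3.0761 deg -176.25 cent 179.3
t 32.4 q7 -0.963 yaw rad -0.8285 p [ 0.5163 -0.087   0.0906] F [-3.4 -0.5  4.8] T [-0.293  0.685  2.372] open 0.0373
[  2.26 -50.97  -1.79 -23.81  -2.19  -1.04  -2.11]
```

move_arm(motion=[0.2,0,0,0,0.1,0,0,0.2,0,0.001,0,0.1,0,0,0.2,0,0.001,0,0.1,0,0,0.2,0,0.001,0,0.1,0,0,0.2,0,0,0,0.1,0,0])

```text
time_s: 32.9
position: [0.5185, -0.0852, 0.0905]
ee_rot: [0.557, 0.435, 0.558, -0.435]
contact_force: [-5.0, 1.3, 1.3]
opening: 0.0371
```

```bash
python3 widx.py w32c;python3 -c "
from h import *
print(get_obs()['effort'].round(2))"
```

```text
n 156 len 0.0169 wid 0.0018 INDEX rad -3.0453 deg -174.48 cent -178.3
t 32.95 q7 -1.401 yaw rad -1.3316 p [ 0.5186 -0.0851  0.0904] F [-4.4  2.4  4.4] T [0.366 0.77  0.016] open 0.037
[  0.74 -51.84  -1.4  -23.77   0.72  -1.11   1.03]
```

View pics/w32c.png

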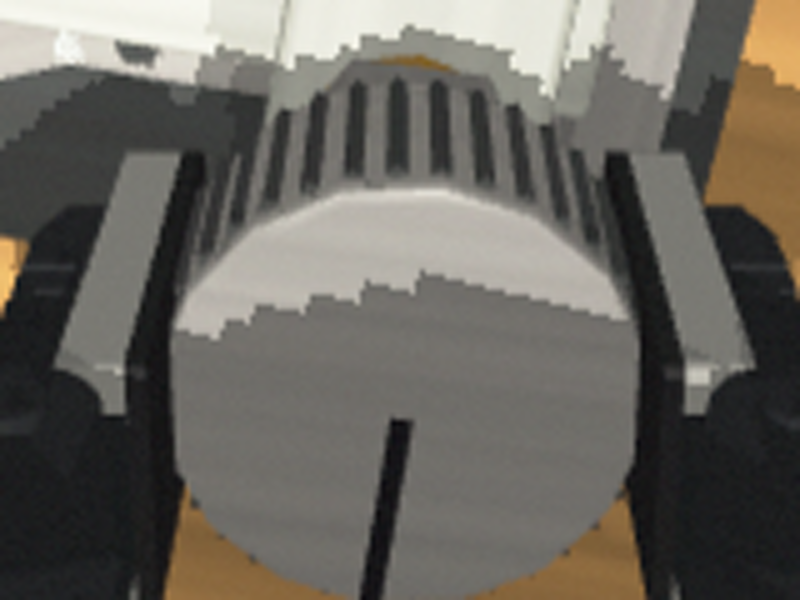

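move_arm(motion=[0.2,0,0,0,-0.06,0,0,0.2,-0.0001,0,0,-0.08,0,0,0.2,-0.0002,0,0,-0.1,0,0,0.2,-0.0001,0,0,-0.1,0,0,0.2,-0.0001,0,0,-0.1,0,0])

```text
time_s: 33.45
position: [0.5186, -0.085, 0.0908]
ee_rot: [0.64, 0.3, 0.641, -0.3]
contact_force: [-4.5, 3.2, 5.1]
opening: 0.0368
```

```bash
python3 widx.py
```

```text
n 154 len 0.0169 wid 0.0017 INDEX rad -2.5925 deg -148.54 cent -150.2
t 33.5 q7 -1.0 yaw rad -0.8706 p [ 0.5186 -0.085   0.0908] F [-5.   3.8  4. ] T [0.457 0.791 0.084] open 0.0371
```

move_arm(motion=[0.2,-0.0002,0,0,-0.1,0,0,0.2,-0.0001,0,0,-0.1,0,0,0.2,-0.0002,0,0,-0.1,0,0,0.2,-0.0001,0,0,-0.1,0,0,0.2,-0.0001,0,0,-0.1,0,0])

```text
time_s: 34.0
position: [0.5185, -0.0849, 0.0915]
ee_rot: [0.694, 0.133, 0.695, -0.132]
contact_force: [-4.9, 3.2, 5.3]
opening: 0.0372
```

```bash
python3 widx.py
```

```text
n 149 len 0.0164 wid 0.0018 INDEX rad -2.0858 deg -119.51 cent -118.9
t 34.05 q7 -0.567 yaw rad -0.3706 p [ 0.5185 -0.0849  0.0914] F [-5.   2.5  5.7] T [0.551 0.713 0.081] open 0.0368
```

move_arm(motion=[0.2,-0.0002,0,0,-0.12,0,0,0.2,-0.0001,0,0,-0.12,0,0,0.2,-0.0002,0,0,-0.12,0,0,0.2,-0.0001,0,0,-0.12,0,0,0.2,-0.0001,0,0,-0.12,0,0])

```text
time_s: 34.55
position: [0.5183, -0.0849, 0.0922]
ee_rot: [0.702, -0.079, 0.703, 0.079]
contact_force: [-6.7, 3.8, 5.5]
opening: 0.0367
```

move_arm(motion=[0.2,0,0,0,-0.01,0,0,0.2,0,0,0,0,0,0,0.2,0,0,0,0,0,0,0.2,0,0,0,0,0,0,0.2,0,0,0,0,0,0])

```text
time_s: 35.05
position: [0.5183, -0.0849, 0.0922]
ee_rot: [0.702, -0.08, 0.703, 0.081]
contact_force: [-6.7, 2.4, 5.7]
opening: 0.0371
```

```bash
python3 widx.py w33c; python3 -c "
from h import *
s=Cam('side');s.crop(250,130,410,270,5,'sd33');c=Cam('scene');c.crop(270,140,430,290,5,'sc33')"
```

```text
n 138 len 0.0156 wid 0.0018 INDEX rad -1.4856 deg -85.12 cent -81.6
t 35.1 q7 -0.049 yaw rad 0.2293 p [ 0.5183 -0.0848  0.0922] F [-5.5  3.2  5.9] T [0.746 0.929 0.09 ] open 0.037
```

View pics/w33c.png

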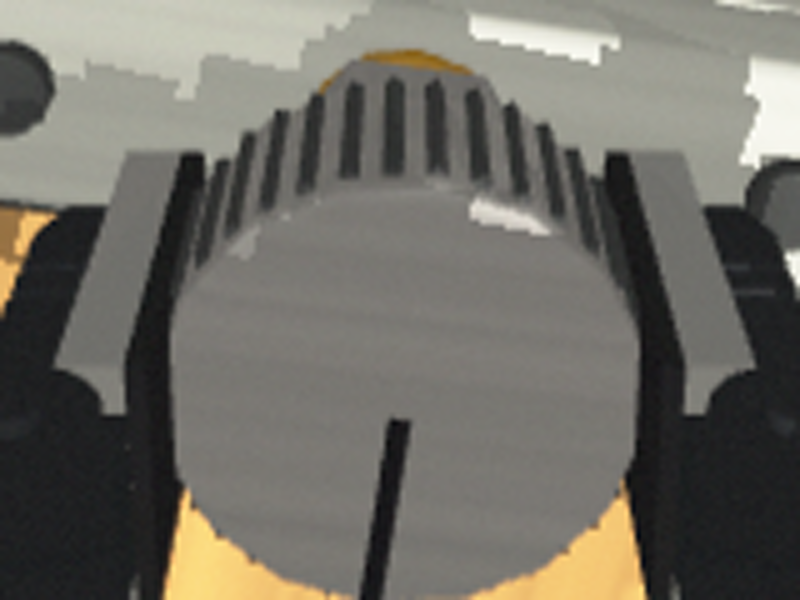

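View pics/sd33.png

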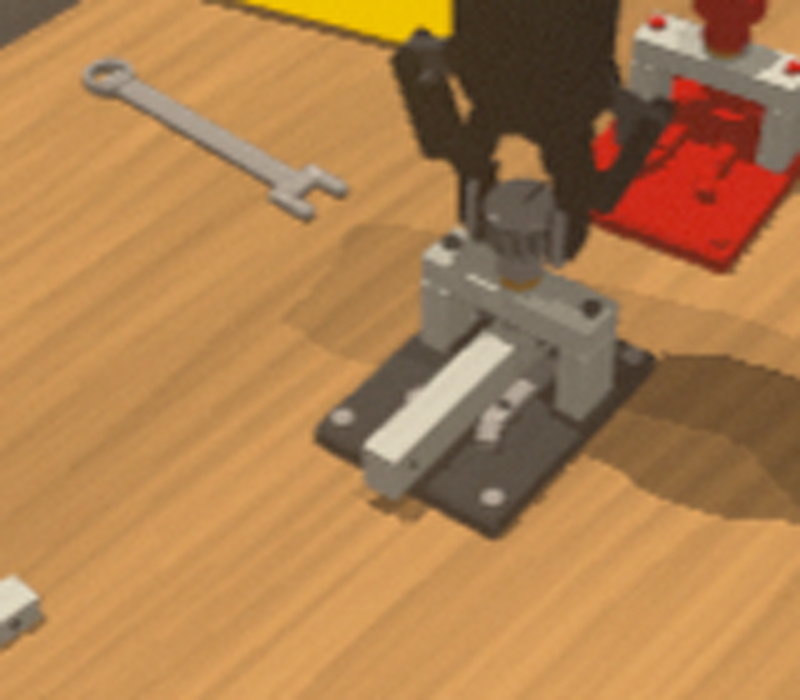

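View pics/sc33.png

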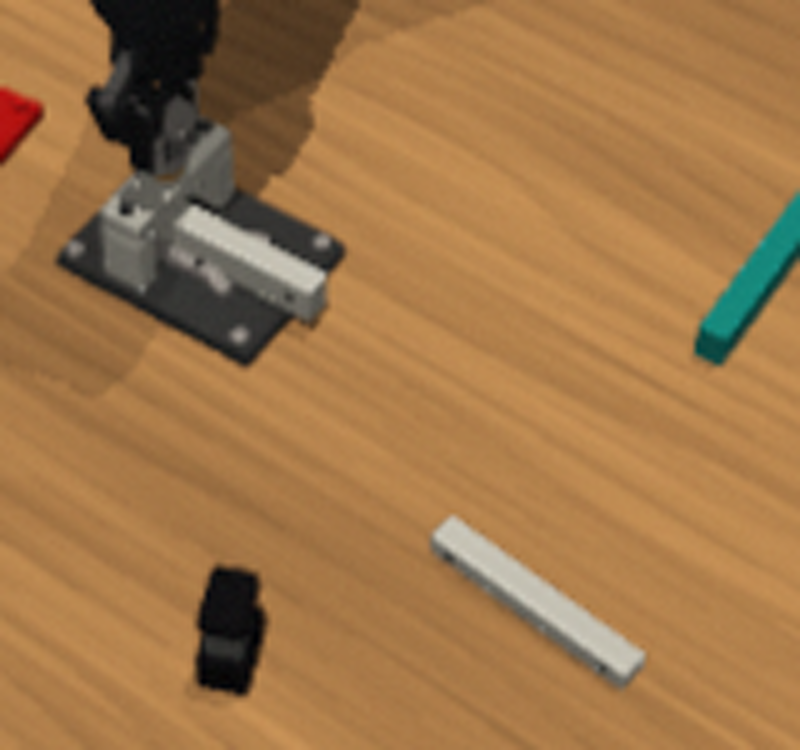

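```bash
python3 widx.py; python3 -c "
from cell import job_done
print(job_done())"
```

```text
n 136 len 0.0156 wid 0.0018 INDEX rad -1.4849 deg -85.08 cent -81.7
t 35.25 q7 -0.049 yaw rad 0.2293 p [ 0.5183 -0.0849  0.0922] F [-6.3  2.5  6.6] T [0.777 0.988 0.093] open 0.0368
the job is handed in; nothing more can be done
None
```

I handed the job in at 35.3 s. The tall aluminium bar is home in the dark gate, and the screw was seated on it and backed off a quarter turn. The gripper is still holding the head at 120 N.

- **Bar:** I pushed it along the channel until about 19 N no longer moved it. My finger position then matched the expected home position to within 1 mm, and the last side and scene pictures show it still there. My first pick-up was too near one end and the bar tilted in the grip. I set it back down on the bench and regripped it nearer the middle.
- **Screw seat:** I turned it clockwise about 2.4 rad to a firm stop. More twisting, up to about 2.4 N m, barely moved it, and the index line stayed at about -174.5° (readings ran from -173.3° to -176.3°). Near the stop the fingers slipped on the head, so I regripped twice.
- **Back-off:** From the seat, the index line moved 1.56 rad and the gripper turned 1.56 rad, so nothing slipped. Allowing for the spread in the seat readings, the setting is good to roughly ±0.03 rad. The index was still steady at hand-in.
- **Checks that disagreed:** The wrist torque about the screw axis often read near zero while the stop was clearly holding. I judged the seat from the index line in the wrist camera, the torque in the last joint and the one large torque reading. My early estimate from the head's height put the screw at about 2.9 rad off its seat, against the 2.4 rad it actually turned. That estimate was much coarser.
- **Other parts:** I did not touch the low bar, the spanner, the stamp or any of the look-alikes.

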